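Drive the stuck piston out of the clay extruder

ROBOT

A 6-joint arm with a two-finger parallel gripper is mounted at the origin on the work surface. World frame = base frame: x ahead of the robot, y to its left, z up, the work surface at z = 0. Lengths are in m, angles in rad, forces in N, time in s.
With the tool pointing down it reaches from about 0.2 to 0.875 m from the base axis. Payload 3.4 kg.
Tool frame: the origin (TCP) lies at the very end of the fingers, on their centre line; the grasp point (between the pads) lies 19 mm behind it (grip_depth is the distance from the TCP to the grasp point, in m); z points along the fingers, y is the direction in which the jaws open and shut (so a half turn about z gives the same grasp; the last joint's range is limited). The gripper opens to 94 mm and grips with 3 to 60 N. Pads are 16 mm wide; open, the fingers measure 119 mm over their backs; the gripper's body (75 mm by 177 mm) begins 78 mm behind the grasp point.
Start: joints at [1.023, 0.276, 1.505, -0, 1.361, -0.121], TCP at [0.238, 0.523, 0.205] pointing down, gripper open.
Joint ranges: [-2.89, 2.89], [-0.75, 2.08], [0.22, 2.7], [-1.18, 4.32], [0.11, 2.71], [-2.7, 2.7]. Speed limits (rad/s): [2.57, 2.57, 3.14, 3.14, 3.14, 3.14].

INTERFACE

Orientations are given as a 3x3 rotation matrix whose columns are the frame's x, y, z axes.
In Python, from workcell import * gives the robot as it stands.
- The arm moves only by the shell command python3 -m crank 'ROWS' [FORCE]. ROWS is a JSON object of lists of equal length, an entry for each row: "translation": the shift along the world's x, y, z in cm, a list of three; "twist": the turn, a rotation vector about the world's x, y, z in degrees, a list of three; "claw": the finger opening in cm, from 0 to 9.4. In form: {"translation": [[dx, dy, dz], ...], "twist": [[wx, wy, wz], ...], "claw": [claw, ...]}. A call has 1 to 5 rows; each row is the pose to reach, as a shift and turn from the pose commanded when the call began; what a row does not reach only later rows make up. A row lasts 1/12 s, in which the tool goes at most 41.7 mm and 7.16 degrees, less where a joint would pass 70% of its speed; a pose out of reach is approached as far as the arm can. A call with a gripper value outside its range is refused whole. The fingers move at their own pace and stop on an object; FORCE is the grip in N (left out, the last holds). Time passes only in rows, so rows that repeat a pose let the fingers close. It gives the time, the measured TCP pose, the force and the opening at its end, in the units of the state.
- get_obs(): the state, without advancing time (a new reading comes with each control period).
- grab_frame(name): name is "side" or "top"; returns a dict with "pixels" (420x560x3 uint8, red, green, blue), "depth" (420x560 float32, m along the optical axis (not along the pixel's ray), 0 where there is no reading), "vfov" (degrees; the focal length in pixels is half the picture's height over the tangent of half this angle, whatever the lens; pixels are square), "cx", "cy" (the principal point, pixels), "R" (3x3) and "t" (3): a world point X has camera coordinates R X + t. Camera axes: x right, y down, z forward; pixel columns grow to the right and rows downward; lengths in m; the calibration is good to about 2 mm. A picture is of the moment at which its call begins.
- hand_in(): hands the job in, once; it reports no verdict.
The state is a dict: "time_s": time; "joints": joint angles; "joint_vel": joint speeds; "tau": joint torques, N m; "tool_pos": TCP position; "tcp_rot": TCP orientation; "wrist_force": force on the tool from outside, world axes, zero at the start; "wrist_torque": the same for the moment, N m; "gripper_width": finger opening in m.
Only numpy, scipy, OpenCV 4.12 (cv2) and the standard library are available. Lean on these libraries where they do the work, as an engineer would, in place of code of your own. Each camera call takes 0.05 s, during which the arm holds its last target.

TASK

The piston is stuck in the clay extruder's steel barrel. Take the steel drift with the wooden handle from the tool rack, push the piston down through the barrel with it until it drops into the tray underneath, and stand the drift back in its empty hole in the rack. Then pull the tray right out by its peg, leave it out, and set the piston down in the white dish without dropping it; don't knock over or shove the rack's other tools, the clay models or the jar.

Things in the scene. Friction and masses are not known exactly. Their poses are not given: they have to be found in the camera images.
- stand: Fixed light-wood stand, 90 x 110 mm, holding the extruder's upright steel barrel (outside diameter 45 mm). Origin on the table below the barrel's axis; x to the rear, y left, z up; yaw up to 0.3 rad either way. Bore 31 mm diameter, open right through from 102 mm above the table down to 42 mm (the underside of the stand's top plate). The tray slides out towards -x.
- barrel_mouth (a point): Centre of the barrel's upper mouth, 102 mm above the table.
- piston: Aluminium piston with two black rings, 28 mm diameter, 26 mm high, about 50 g. Origin at the centre of its underside, z along its axis. Starts upright in the bore, underside 56 to 66 mm above the table, gripped by sprung seals: about 8 to 18 N pushes it down. It stays tight until its top has passed the bore's lower end (42 mm), then falls about 10 mm onto the tray.
- piston_mid (a point): Centre of the piston (13 mm above its underside).
- drift: Steel shaft 16 mm diameter, 66 mm long; above it a steel collar 40 mm diameter, 5 mm thick; on top a light-wood handle 24 mm diameter, 45 mm long; 180 g. Stands in any one of the rack's holes, collar on the rack's top, tip 6 mm above the table. Origin at the tip's centre, z towards the handle. When the collar meets the barrel's mouth, the tip is 36 mm above the table and the piston is out.
- rack: Fixed brown wooden tool rack, 215 x 70 mm, top 72 mm above the table. Origin on the table below its centre, x along the row of three through holes, which lie at x = -75, 0 and +75 mm; each 24 mm diameter. It stands on either side of the stand (it and the dish swap sides).
- tray (a joint): Sliding aluminium tray under the stand: 0 fully in, 0.11 m fully out, towards the stand's -x. It starts in, up to 0.008 out; it takes about 1 to 2 N to slide and stays where left. Floor 6 mm above the table, rims 12 mm, inside 72 mm wide, 129 mm long.
- tray_handle (a point): Top of the tray's wooden peg, 16 mm diameter, standing up from the tray's floor to 58 mm above the table, at the tray's front: 75 mm in front of the barrel's axis when the tray is in. It moves with the tray.
- dish: Loose round white ceramic dish, 132 mm across the rim, 28 mm high, floor 5 mm thick and about 116 mm across inside, 350 g. Origin at the centre of its underside.
- ball_tool: Wooden tool with a 28 mm ball on top, in one of the rack's holes; top 122 mm above the table. Leave alone.
- loop_tool: Wooden tool with a wire loop on top, in one of the rack's holes; top 120 mm above the table. Leave alone.
- model_a: Brown clay model, a ball on a disc, about 65 mm across and 68 mm high. Leave alone.
- model_b: The smaller clay model, about 58 mm across and 62 mm high. Leave alone.
- glaze_jar: Clear jar with a white lid, 64 mm diameter, 85 mm high. Leave alone.

How it is judged:
By the outcome, as a careful person would: the job done as asked, in the order asked, and still so for the second after the job is handed in, with the robot touching nothing.
It also fails if it takes over 64 s, if anything falls off the work surface, if the arm or the gripper's body presses on something with over 40 N, if the wrist force passes 120 N, or if a joint passes its speed limit or range.

## Working session

There is one attempt and no reset: what is moved stays moved. The work goes in short steps, Python scripts to look and compute and a shell command to move; the robot and the scene stay as the last step left them, time stands still between calls to the robot, and variables do not carry over. Pictures are saved under pics/ and viewed, and the job is handed in when it is done.

```bash
ls; mkdir -p pics; python3 - <<'E'
from workcell import *
import cv2,numpy as np
o=get_obs(); print({k:np.round(v,3).tolist() for k,v in o.items()})
for n in ("side","top"):
    f=grab_frame(n); cv2.imwrite(f"pics/{n}0.png",f["pixels"][:,:,::-1]); np.savez(f"{n}0.npz",**f)
    print(n,f["vfov"],f["cx"],f["cy"],(-f["R"].T@f["t"]).round(3),f["R"].round(2).tolist())
E
```

```text
pics
{'time_s': 0.0, 'joints': [1.023, 0.277, 1.506, -0.0, 1.361, -0.121], 'joint_vel': [0.001, -0.001, 0.0, 0.001, 0.001, 0.0], 'tau': [0.002, -40.459, -23.723, 0.07, 0.035, -0.0], 'tool_pos': [0.238, 0.523, 0.205], 'tcp_rot': [[-0.91, 0.414, -0.001], [0.414, 0.91, -0.001], [0.0, -0.002, -1.0]], 'wrist_force': [-0.853, 0.23, -0.015], 'wrist_torque': [-0.033, 0.019, -0.012], 'gripper_width': 0.094}
side 45.95131649926033 284.2030191880762 210.4933523332577 [0.205 1.    0.961] [[-0.94, -0.35, 0.02], [-0.23, 0.58, -0.78], [0.27, -0.74, -0.62]]
top 56.13553879921287 282.97374277117933 205.65570139488509 [ 0.35  -0.086  1.025] [[0.12, -0.99, 0.0], [-0.96, -0.12, -0.25], [0.25, 0.03, -0.97]]
```

View pics/side0.png

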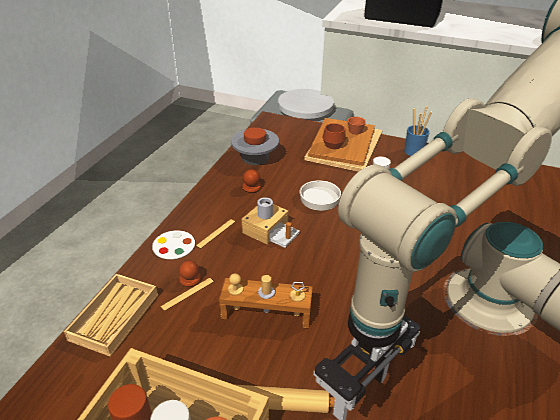

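View pics/top0.png

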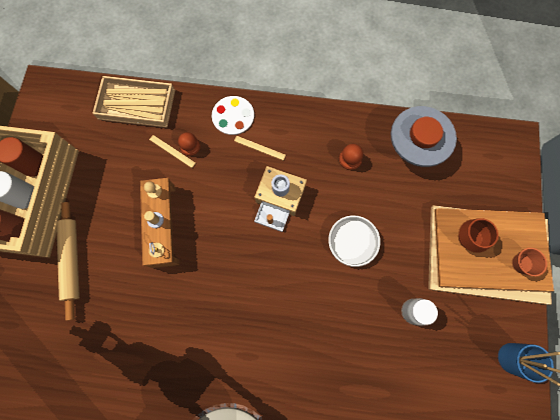

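The side view shows the rack at (267,298) with ball tool, drift (centre, 267,287) and loop tool. The stand is at (265,220) with its peg at (289,232), and the dish is at (320,195). In the top view the drift is at (154,218), the barrel at (281,184), the peg at (271,217), the dish at (354,241) and the jar at (424,312). I'll zoom in next.

```bash
cat > h.py <<'E'
import numpy as np,cv2
from workcell import *
def load(n): return dict(np.load(n+".npz"))
def snap(n,tag):
    f=grab_frame(n); np.savez(f"{n}{tag}.npz",**f); return f
def ray(f,u,v):
    fl=210/np.tan(np.radians(float(f["vfov"]))/2)
    d=f["R"].T@np.array([(u-f["cx"])/fl,(v-f["cy"])/fl,1.]); return -f["R"].T@f["t"],d
def plane(f,u,v,z):
    c,d=ray(f,u,v); return c+d*(z-c[2])/d[2]
def dep(f,u,v):
    c,d=ray(f,u,v); return c+d*float(f["depth"][int(round(v)),int(round(u))])
def proj(f,X):
    fl=210/np.tan(np.radians(float(f["vfov"]))/2)
    p=f["R"]@np.array(X)+f["t"]; return fl*p[0]/p[2]+f["cx"],fl*p[1]/p[2]+f["cy"]
def tri(f,a,g,b):
    c1,d1=ray(f,*a);c2,d2=ray(g,*b)
    s=np.linalg.lstsq(np.c_[d1,-d2],c2-c1,rcond=None)[0]
    p,q=c1+d1*s[0],c2+d2*s[1]; return (p+q)/2,np.linalg.norm(p-q)
def crop(f,x0,y0,x1,y1,k,name):
    im=f["pixels"][y0:y1,x0:x1,::-1]; cv2.imwrite("pics/"+name,cv2.resize(im,None,fx=k,fy=k,interpolation=cv2.INTER_CUBIC))
E
python3 - <<'E'
from h import *
t=load("top0");s=load("side0")
crop(t,130,150,320,280,4,"t_crop0.png"); crop(s,210,170,350,330,3.7,"s_crop0.png")
E
```

```text
(no output)
```

View pics/t_crop0.png

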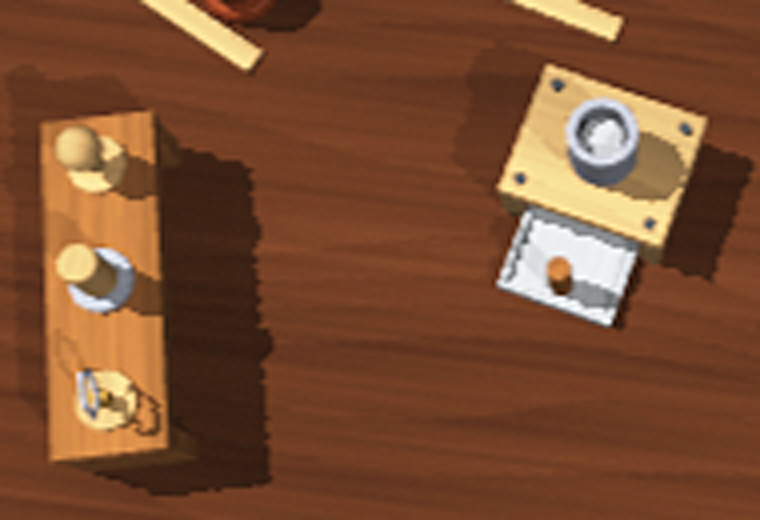

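View pics/s_crop0.png

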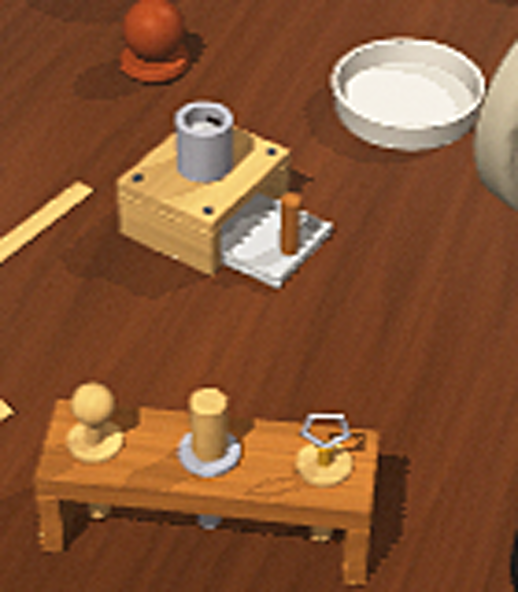

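```bash
cat >> h.py <<'E'
def cloud(f):
    fl=210/np.tan(np.radians(float(f["vfov"]))/2)
    v,u=np.mgrid[0:420,0:560]; d=f["depth"]
    P=np.stack([(u-f["cx"])/fl*d,(v-f["cy"])/fl*d,d],-1)-f["t"]
    P=P@f["R"]; P[d==0]=np.nan; return P
def sel(P,c,r,z0,z1):
    m=(np.hypot(P[...,0]-c[0],P[...,1]-c[1])<r)&(P[...,2]>z0)&(P[...,2]<z1); return m
E
python3 - <<'E'
from h import *
import cv2
fr={n:load(n+"0") for n in("top","side")}
t=fr["top"]
def tc(x,y): return 130+x/4-.375,150+y/4-.375
guess=dict(drift=plane(t,*tc(78,263),.122),mouth=plane(t,*tc(603,137),.102),peg=plane(t,*tc(558,265),.058),dish=plane(t,354,241,.028))
for k,g in guess.items(): print(k,g.round(4))
rc=np.array([plane(t,*tc(*c),.072) for c in[(41,124),(154,111),(168,450),(50,461)]]);print("rack",rc.round(4).tolist(),rc.mean(0).round(4))
sc=np.array([plane(t,*tc(*c),.052) for c in[(547,65),(707,118),(661,248),(497,188)]]);print("stand",sc.round(4).tolist(),sc.mean(0).round(4))
for n,f in fr.items():
    P=cloud(f); print(n)
    for k,r,z0,z1 in[("drift",.03,.117,.128),("mouth",.035,.097,.107),("peg",.02,.052,.063),("dish",.09,.022,.034)]:
        m=sel(P,guess[k],r,z0,z1); Q=P[m]
        if len(Q)<3: print(k,len(Q));continue
        (cx,cy),rad=cv2.minEnclosingCircle(Q[:,:2].astype(np.float32))
        print(k,len(Q),Q.mean(0).round(4),np.median(Q[:,2]).round(4),"circ",round(cx,4),round(cy,4),round(rad,4))
    m=(P[...,2]>.066)&(P[...,2]<.078)&sel(P,rc.mean(0),.14,.06,.08); Q=P[m]
    r=cv2.minAreaRect(Q[:,:2].astype(np.float32)); print("rack",r,np.median(Q[:,2]))
    m=sel(P,sc.mean(0),.08,.045,.06)
    Q=P[m]; print("stand z",np.median(Q[:,2]),cv2.minAreaRect(Q[:,:2].astype(np.float32)))
    m=sel(P,[.35,-.086],.1,-.02,.02)
    print("table z",np.median(P[m][:,2]))
E
```

```text
drift [0.5189 0.2497 0.122 ]
mouth [ 0.6407 -0.046   0.102 ]
peg [ 0.5672 -0.0266  0.058 ]
dish [ 0.5356 -0.2488  0.028 ]
rack [[0.6142, 0.3104, 0.072], [0.6317, 0.241, 0.072], [0.4215, 0.1905, 0.072], [0.4062, 0.2595, 0.072]] [0.5184 0.2503 0.072 ]
stand [[0.7009, -0.0012, 0.052], [0.6777, -0.1092, 0.052], [0.5877, -0.0897, 0.052], [0.6139, 0.0194, 0.052]] [ 0.6451 -0.0452  0.052 ]
top
drift 81 [0.5187 0.2509 0.1215] 0.1216 circ 0.5188 0.2511 0.012
mouth 132 [ 0.6437 -0.0438  0.1013] 0.1014 circ 0.6445 -0.0437 0.0227
peg 31 [ 0.565  -0.0258  0.0577] 0.0574 circ 0.565 -0.0262 0.0079
dish 300 [ 0.5417 -0.2514  0.027 ] 0.0271 circ 0.5384 -0.2474 0.066
rack ((0.5194801092147827, 0.25204959511756897), (0.21697847545146942, 0.07180045545101166), 14.344264030456543) 0.07208645384228445
stand z 0.053909304177971025 ((0.6284351944923401, -0.04006227105855942), (0.11056482791900635, 0.1251523494720459), 77.64869689941406)
table z -6.320413649595603e-05
side
drift 66 [0.5165 0.2544 0.1206] 0.1206 circ 0.5162 0.2538 0.012
mouth 72 [ 0.6428 -0.0405  0.1003] 0.1003 circ 0.6443 -0.0404 0.0233
peg 22 [ 0.5644 -0.0234  0.0561] 0.0562 circ 0.5661 -0.0258 0.0103
dish 157 [ 0.5372 -0.2473  0.0257] 0.0258 circ 0.5385 -0.2453 0.0701
rack ((0.517572820186615, 0.2533697485923767), (0.21490241587162018, 0.07546708732843399), 13.834433555603027) 0.07109786100632315
stand z 0.05261873625899653 ((0.6286860704421997, -0.03892152011394501), (0.11636975407600403, 0.12445646524429321), 74.79694366455078)
table z -0.001198355812978777
```

Sizes and heights match the given figures: handle radius 12 mm, mouth 22.7, dish 66, rack 215 x 70. So I take the drift at (0.5175, 0.2525), the mouth at (0.6445, -0.042), the peg at (0.565, -0.026), rack yaw about 14° and stand yaw about -12.5°. I'm going to the drift with the jaws across the row, which is a +38.5° turn.

```bash
python3 -m crank '{"translation":[[2.8,-2.7,1],[5.6,-5.4,2],[8.4,-8.1,3],[11.2,-10.8,3],[14,-13.5,3]],"twist":[[0,0,4],[0,0,8],[0,0,12],[0,0,16],[0,0,20]],"claw":[7,6,6,6,6]}'; python3 -m crank '{"translation":[[2.8,-2.7,0],[5.6,-5.4,0],[8.4,-8.1,0],[11.2,-10.8,0],[13.95,-13.5,0]],"twist":[[0,0,4],[0,0,8],[0,0,12],[0,0,16],[0,0,18.5]],"claw":[6,6,6,6,6]}'
python3 -m crank '{"translation":[[0,0,0],[0,0,0]],"twist":[[0,0,0],[0,0,0]],"claw":[6,6]}'
python3 - <<'E'
from h import *
o=get_obs();print(o["tool_pos"],o["tcp_rot"].round(3) if hasattr(o["tcp_rot"],"round") else o["tcp_rot"],o["joints"])
s=snap("side","1"); t=snap("top","1")
cv2.imwrite("pics/side1.png",s["pixels"][:,:,::-1])
E
```

```text
time_s: 0.52
tool_pos: [0.3791, 0.3873, 0.236]
tcp_rot: [[-0.997, 0.074, 0.001], [0.074, 0.997, 0.001], [-0.001, 0.001, -1.0]]
wrist_force: [0.6, 1.1, 0.4]
gripper_width: 0.0642
time_s: 0.93
tool_pos: [0.5184, 0.2518, 0.2351]
tcp_rot: [[-0.969, -0.245, -0.001], [-0.245, 0.969, -0.0], [0.001, 0.0, -1.0]]
wrist_force: [-0.3, 0.6, 0.3]
gripper_width: 0.0601
time_s: 1.1
tool_pos: [0.5185, 0.2518, 0.2346]
tcp_rot: [[-0.971, -0.239, -0.002], [-0.239, 0.971, -0.0], [0.002, 0.0, -1.0]]
wrist_force: [-0.5, 0.0, 0.2]
gripper_width: 0.0596
[0.51851876 0.25181153 0.23458678] [[-0.971 -0.239 -0.002]
 [-0.239  0.971 -0.   ]
 [ 0.002  0.    -1.   ]] [ 3.31219922e-01  2.64535283e-01  1.44896297e+00  2.69013485e-04
  1.42975409e+00 -1.48060403e+00]
```

```bash
python3 -m crank '{"translation":[[-0.1,0.05,-3],[-0.1,0.05,-6],[-0.1,0.05,-9],[-0.1,0.05,-12],[-0.1,0.05,-14.9]],"twist":[[0,0,0],[0,0,0],[0,0,0],[0,0,0],[0,0,0]],"claw":[6,6,6,6,6]}'
python3 -m crank '{"translation":[[0,0,0]],"twist":[[0,0,0]],"claw":[6]}'
python3 - <<'E'
from h import *
s=snap("side","2"); t=snap("top","2")
crop(s,210,200,350,340,4,"s_crop2.png");crop(t,100,150,240,290,4,"t_crop2.png")
print(get_obs()["wrist_force"])
E
```

```text
time_s: 1.62
tool_pos: [0.5148, 0.2555, 0.0855]
tcp_rot: [[-0.97, -0.245, -0.0], [-0.245, 0.97, 0.001], [-0.0, 0.001, -1.0]]
wrist_force: [-0.2, -0.4, -0.8]
gripper_width: 0.06
time_s: 1.7
tool_pos: [0.5108, 0.2539, 0.0813]
tcp_rot: [[-0.969, -0.245, -0.011], [-0.245, 0.97, -0.003], [0.012, -0.001, -1.0]]
wrist_force: [-0.9, -0.6, -0.2]
gripper_width: 0.0601
[-0.95393499  0.27892435  0.91393134]
```

View pics/s_crop2.png

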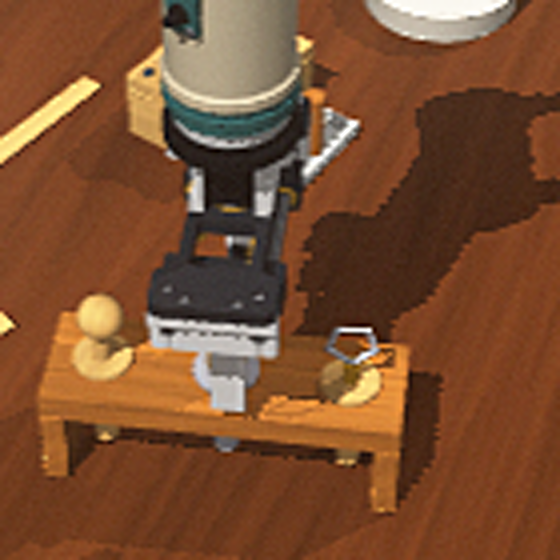

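View pics/t_crop2.png

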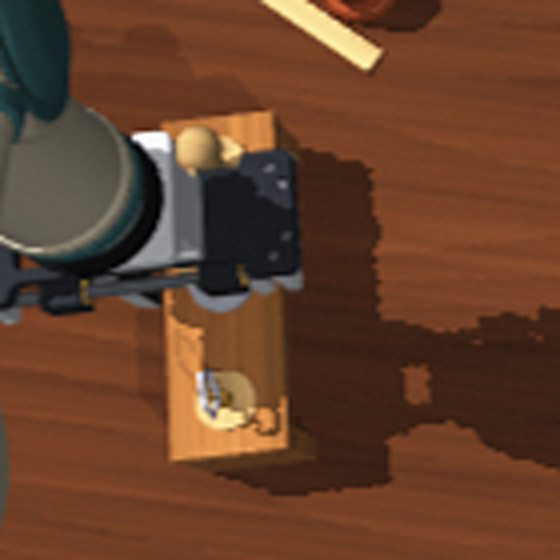

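```bash
python3 -m crank '{"translation":[[0,0,0]],"twist":[[0,0,0]],"claw":[6]}'; python3 -m crank '{"translation":[[0,0,0]],"twist":[[0,0,0]],"claw":[6]}'
```

```text
time_s: 1.88
tool_pos: [0.5173, 0.2552, 0.0883]
tcp_rot: [[-0.97, -0.244, 0.003], [-0.244, 0.97, 0.001], [-0.003, 0.001, -1.0]]
wrist_force: [-0.4, -0.4, -0.5]
gripper_width: 0.0599
time_s: 1.97
tool_pos: [0.5179, 0.255, 0.0888]
tcp_rot: [[-0.97, -0.243, 0.004], [-0.243, 0.97, 0.002], [-0.004, 0.001, -1.0]]
wrist_force: [0.2, 0.0, 0.8]
gripper_width: 0.06
```

```bash
python3 -m crank '{"translation":[[0,0,0],[0,0,0],[0,0,0]],"twist":[[0,0,0],[0,0,0],[0,0,0]],"claw":[6,6,6]}'; python3 -m crank '{"translation":[[0,0,0]],"twist":[[0,0,0]],"claw":[6]}'; python3 -c "
from h import *
print(get_obs())"
```

```text
time_s: 2.22
tool_pos: [0.5171, 0.2541, 0.0875]
tcp_rot: [[-0.97, -0.243, 0.002], [-0.243, 0.97, 0.001], [-0.002, 0.0, -1.0]]
wrist_force: [-0.1, -0.1, -0.2]
gripper_width: 0.0601
time_s: 2.3
tool_pos: [0.5168, 0.2539, 0.087]
tcp_rot: [[-0.97, -0.243, 0.001], [-0.243, 0.97, 0.0], [-0.001, 0.0, -1.0]]
wrist_force: [-0.6, -0.3, 0.4]
gripper_width: 0.0604
{'time_s': 2.3, 'joints': array([ 3.35823733e-01,  3.65784948e-01,  1.68335738e+00,  6.51314158e-05,
        1.09149438e+00, -1.47996567e+00]), 'joint_vel': array([-0.00137358,  0.00631757,  0.00499676, -0.00108567, -0.0026622 ,
       -0.00048622]), 'tau': array([ 4.41169110e-02, -4.25899887e+01, -2.06111455e+01, -4.93330663e-03,
        6.81329425e-02,  2.55557761e-04]), 'tool_pos': array([0.51682748, 0.25392602, 0.08704859]), 'tcp_rot': array([[-9.70145863e-01, -2.42520562e-01,  8.83499275e-04],
       [-2.42520324e-01,  9.70146255e-01,  3.69592494e-04],
       [-9.46757292e-04,  1.44292099e-04, -9.99999541e-01]]), 'wrist_force': array([-0.58195881, -0.26920808,  0.42977196]), 'wrist_torque': array([ 0.1137416 ,  0.04485801, -0.00503345]), 'gripper_width': 0.06039299581457878}
```

```bash
python3 -m crank '{"translation":[[0,0,-0.1],[0,0,-0.1],[0,0,-0.1],[0,0,-0.1],[0,0,-0.1]],"twist":[[0,0,0],[0,0,0],[0,0,0],[0,0,0],[0,0,0]],"claw":[4,2.5,2,2,2]}' 45;  python3 -m crank '{"translation":[[0,0,0],[0,0,0],[0,0,0],[0,0,0]],"twist":[[0,0,0],[0,0,0],[0,0,0],[0,0,0]],"claw":[2,2,2,2]}'
```

```text
time_s: 2.72
tool_pos: [0.5165, 0.2539, 0.0854]
tcp_rot: [[-0.97, -0.243, -0.0], [-0.243, 0.97, 0.0], [0.0, 0.0, -1.0]]
wrist_force: [-1.0, 0.5, 0.3]
gripper_width: 0.0302
time_s: 3.05
tool_pos: [0.5166, 0.2538, 0.0854]
tcp_rot: [[-0.97, -0.243, -0.0], [-0.243, 0.97, -0.0], [0.0, -0.0, -1.0]]
wrist_force: [0.7, -1.1, -0.8]
gripper_width: 0.023
```

```bash
python3 -m crank '{"translation":[[0,0,1],[0,0,2.5],[0,0,4.5],[0,0,7],[0,0,9.5]],"twist":[[0,0,0],[0,0,0],[0,0,0],[0,0,0],[0,0,0]],"claw":[0,0,0,0,0]}' 50;  python3 -m crank '{"translation":[[0,0,2],[0,0,3],[0,0,3.5],[0,0,3.5],[0,0,3.5]],"twist":[[0,0,0],[0,0,0],[0,0,0],[0,0,0],[0,0,0]],"claw":[0,0,0,0,0]}'
python3 - <<'E'
from h import *
s=snap("side","3"); t=snap("top","3")
crop(s,190,160,350,330,3.5,"s_crop3.png")
E
```

```text
time_s: 3.47
tool_pos: [0.5157, 0.2541, 0.1814]
tcp_rot: [[-0.97, -0.243, -0.002], [-0.243, 0.97, 0.0], [0.002, 0.001, -1.0]]
wrist_force: [-0.1, 0.3, -2.1]
gripper_width: 0.0229
time_s: 3.88
tool_pos: [0.5158, 0.2538, 0.2145]
tcp_rot: [[-0.97, -0.243, -0.002], [-0.243, 0.97, -0.0], [0.002, 0.0, -1.0]]
wrist_force: [-1.2, -0.1, -2.1]
gripper_width: 0.0236
```

View pics/s_crop3.png

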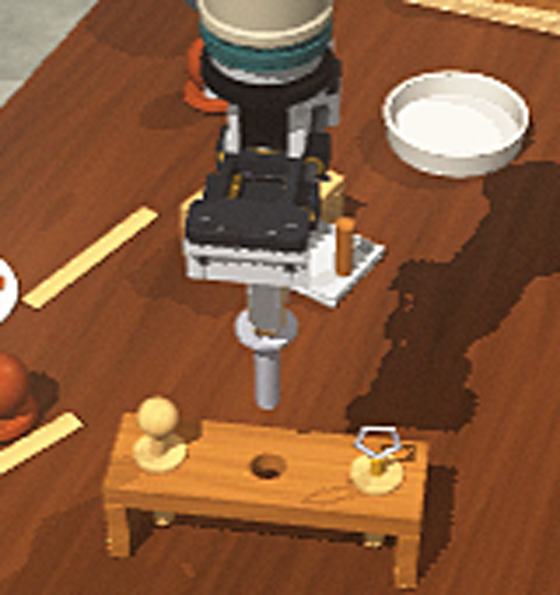

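```bash
python3 -m crank '{"translation":[[0.5,-1.2,0],[1.6,-3.7,0],[3,-7,0],[4.5,-10.4,0],[6,-13.9,0]],"twist":[[0,0,0],[0,0,0],[0,0,0],[0,0,0],[0,0,0]],"claw":[0,0,0,0,0]}';  python3 -m crank '{"translation":[[1.5,-3.5,0],[3,-7,0],[4.5,-10.5,0],[5.8,-13.5,0],[6.4,-15,0]],"twist":[[0,0,0],[0,0,0],[0,0,0],[0,0,0],[0,0,0]],"claw":[0,0,0,0,0]}'
python3 -m crank '{"translation":[[0.3,-0.5,0],[0.3,-0.6,0],[0.3,-0.6,0],[0.3,-0.6,0],[0.3,-0.6,0]],"twist":[[0,0,0],[0,0,0],[0,0,0],[0,0,0],[0,0,0]],"claw":[0,0,0,0,0]}'
python3 -m crank '{"translation":[[0,0,0],[0,0,0],[0,0,0]],"twist":[[0,0,0],[0,0,0],[0,0,0]],"claw":[0,0,0]}'
python3 - <<'E'
from h import *
s=snap("side","4"); t=snap("top","4")
crop(s,200,110,340,250,4,"s_crop4.png");crop(t,200,120,340,240,4,"t_crop4.png")
E
```

```text
time_s: 4.4
tool_pos: [0.5766, 0.1129, 0.2146]
tcp_rot: [[-0.97, -0.244, -0.001], [-0.244, 0.97, -0.0], [0.001, -0.0, -1.0]]
wrist_force: [0.8, 0.1, -2.0]
gripper_width: 0.0235
time_s: 4.82
tool_pos: [0.6417, -0.0405, 0.2141]
tcp_rot: [[-0.971, -0.239, -0.001], [-0.239, 0.971, -0.002], [0.001, -0.002, -1.0]]
wrist_force: [-0.6, 0.6, -2.2]
gripper_width: 0.023
time_s: 5.23
tool_pos: [0.6429, -0.0392, 0.2157]
tcp_rot: [[-0.97, -0.245, -0.0], [-0.245, 0.97, 0.001], [0.0, 0.001, -1.0]]
wrist_force: [0.2, -0.1, -1.8]
gripper_width: 0.0233
time_s: 5.48
tool_pos: [0.6434, -0.0402, 0.2157]
tcp_rot: [[-0.97, -0.244, 0.0], [-0.244, 0.97, 0.0], [-0.0, 0.0, -1.0]]
wrist_force: [-0.4, -0.3, -1.8]
gripper_width: 0.0232
```

View pics/s_crop4.png

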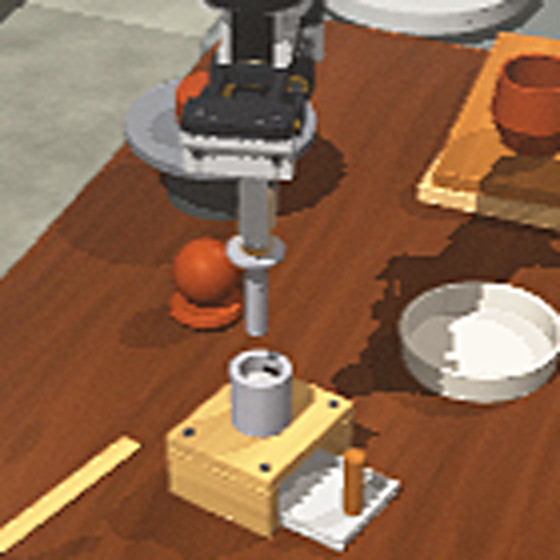

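View pics/t_crop4.png

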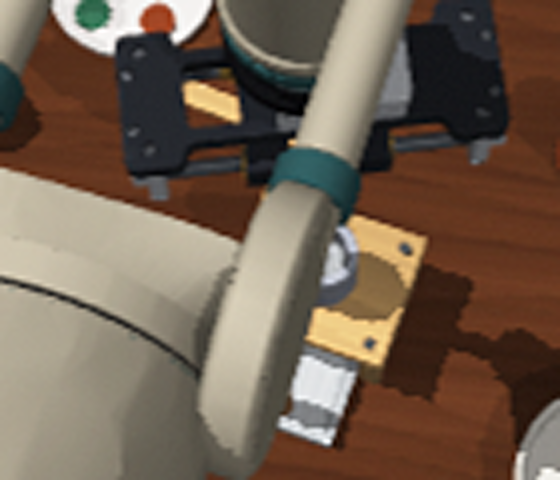

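```bash
python3 - <<'E'
from h import *
s=load("side4");P=cloud(s)
for z0,z1,nm in((.138,.150,'shaft'),(.15,.165,'shaft'),(.175,.195,'s'),(.09,.107,'barrel'),(.06,.09,'barrel')):
    m=sel(P,[.645,-.04],.035,z0,z1); vs,us=np.nonzero(m)
    r=[(v,us[vs==v].min(),us[vs==v].max()) for v in sorted(set(vs))]
    print(nm,r)
m=sel(P,[.645,-.04],.035,.096,.106);Q=P[m];print(cv2.minEnclosingCircle(Q[:,:2].astype(np.float32)),Q[:,2].mean())
print(proj(s,[.6434,-.0402,.136]),proj(s,[.6434,-.0402,.102]),proj(s,[.6434,-.0402,.2]))
E
```

```text
shaft [(np.int64(189), np.int64(262), np.int64(262)), (np.int64(190), np.int64(262), np.int64(266)), (np.int64(191), np.int64(262), np.int64(266)), (np.int64(192), np.int64(262), np.int64(266))]
shaft [(np.int64(185), np.int64(262), np.int64(265)), (np.int64(186), np.int64(263), np.int64(266)), (np.int64(187), np.int64(262), np.int64(266)), (np.int64(188), np.int64(262), np.int64(266)), (np.int64(189), np.int64(263), np.int64(266)), (np.int64(190), np.int64(263), np.int64(263))]
s [(np.int64(177), np.int64(261), np.int64(266)), (np.int64(178), np.int64(261), np.int64(266)), (np.int64(179), np.int64(261), np.int64(266)), (np.int64(180), np.int64(261), np.int64(266)), (np.int64(181), np.int64(262), np.int64(266)), (np.int64(182), np.int64(264), np.int64(266))]
barrel [(np.int64(197), np.int64(264), np.int64(266)), (np.int64(198), np.int64(261), np.int64(269)), (np.int64(199), np.int64(259), np.int64(271)), (np.int64(200), np.int64(258), np.int64(272)), (np.int64(201), np.int64(258), np.int64(272)), (np.int64(202), np.int64(258), np.int64(272)), (np.int64(203), np.int64(258), np.int64(2
[... 578 characters left out ...]
(np.int64(209), np.int64(258), np.int64(272)), (np.int64(210), np.int64(258), np.int64(272)), (np.int64(211), np.int64(258), np.int64(272)), (np.int64(212), np.int64(258), np.int64(272)), (np.int64(213), np.int64(258), np.int64(272)), (np.int64(214), np.int64(259), np.int64(272)), (np.int64(215), np.int64(260), np.int64(270)), (np.int64(216), np.int64(260), np.int64(271)), (np.int64(217), np.int64(265), np.int64(267))]
((0.645597517490387, -0.04038657248020172), 0.02627621404826641) 0.09988489905704813
(np.float64(264.3997302047399), np.float64(192.03048672950166)) (np.float64(264.50164586119774), np.float64(201.62807313820144)) (np.float64(264.19930423795284), np.float64(173.1560016734972))
```

Seen from the side, the shaft is about 0.9 px off the mouth's centre. I'm correcting by 1.3 mm and lowering.

```bash
python3 -m crank '{"translation":[[-0.1,-0.05,-0.5],[-0.1,-0.05,-1.4],[-0.1,-0.05,-2.4],[-0.1,-0.05,-3.2],[-0.1,-0.05,-3.7]],"twist":[[0,0,0],[0,0,0],[0,0,0],[0,0,0],[0,0,0]],"claw":[0,0,0,0,0]}' 58; python3 -m crank '{"translation":[[0,0,-0.4],[0,0,-0.8],[0,0,-1.2],[0,0,-1.6],[0,0,-2]],"twist":[[0,0,0],[0,0,0],[0,0,0],[0,0,0],[0,0,0]],"claw":[0,0,0,0,0]}'
```

```text
time_s: 6.0
tool_pos: [0.6415, -0.0415, 0.1762]
tcp_rot: [[-0.97, -0.243, -0.003], [-0.243, 0.97, 0.001], [0.003, 0.001, -1.0]]
wrist_force: [-1.1, -0.3, -2.7]
gripper_width: 0.0235
time_s: 6.42
tool_pos: [0.6438, -0.0417, 0.1615]
tcp_rot: [[-0.97, -0.243, 0.004], [-0.243, 0.97, -0.001], [-0.004, -0.002, -1.0]]
wrist_force: [-3.0, -0.2, 10.7]
gripper_width: 0.0232
```

```bash
python3 -m crank '{"translation":[[0,0,-0.4],[0,0,-0.8],[0,0,-1.2],[0,0,-1.6],[0,0,-2]],"twist":[[0,0,0],[0,0,0],[0,0,0],[0,0,0],[0,0,0]],"claw":[0,0,0,0,0]}'; python3 -m crank '{"translation":[[0,0,-0.4],[0,0,-0.8],[0,0,-1.1],[0,0,-1.4],[0,0,-1.6]],"twist":[[0,0,0],[0,0,0],[0,0,0],[0,0,0],[0,0,0]],"claw":[0,0,0,0,0]}'
```

```text
time_s: 6.83
tool_pos: [0.6442, -0.0417, 0.1425]
tcp_rot: [[-0.97, -0.243, 0.006], [-0.243, 0.97, -0.001], [-0.005, -0.002, -1.0]]
wrist_force: [-2.4, 0.4, 12.5]
gripper_width: 0.0234
time_s: 7.25
tool_pos: [0.6442, -0.0418, 0.1261]
tcp_rot: [[-0.97, -0.243, 0.005], [-0.243, 0.97, -0.001], [-0.005, -0.002, -1.0]]
wrist_force: [-1.7, 0.4, 10.8]
gripper_width: 0.0233
```

```bash
python3 -m crank '{"translation":[[0,0,-0.2],[0,0,-0.4],[0,0,-0.6],[0,0,-0.7],[0,0,-0.8]],"twist":[[0,0,0],[0,0,0],[0,0,0],[0,0,0],[0,0,0]],"claw":[0,0,0,0,0]}'; python3 -m crank '{"translation":[[0,0,-0.1],[0,0,-0.2],[0,0,-0.2]],"twist":[[0,0,0],[0,0,0],[0,0,0]],"claw":[0,0,0]}'
```

```text
time_s: 7.67
tool_pos: [0.6425, -0.0415, 0.1154]
tcp_rot: [[-0.97, -0.243, 0.0], [-0.243, 0.97, 0.0], [-0.0, 0.0, -1.0]]
wrist_force: [-3.5, 0.8, 10.9]
gripper_width: 0.0234
time_s: 7.92
tool_pos: [0.6426, -0.0416, 0.1154]
tcp_rot: [[-0.97, -0.243, 0.001], [-0.243, 0.97, -0.0], [-0.001, -0.0, -1.0]]
wrist_force: [-4.3, -0.1, 13.3]
gripper_width: 0.0235
```

The tip is at 36 mm and it has stalled with rising force, so the collar is on the mouth. I'm withdrawing now.

```bash
python3 -m crank '{"translation":[[0,0,0.8],[0,0,2.3],[0,0,4.5],[0,0,7],[0,0,9]],"twist":[[0,0,0],[0,0,0],[0,0,0],[0,0,0],[0,0,0]],"claw":[0,0,0,0,0]}' 50; python3 -m crank '{"translation":[[0,0,1],[0,0,1.6],[0,0,1.6],[0,0,1.6]],"twist":[[0,0,0],[0,0,0],[0,0,0],[0,0,0]],"claw":[0,0,0,0]}'
python3 - <<'E'
from h import *
s=snap("side","5"); t=snap("top","5")
crop(s,200,110,340,250,4,"s_crop5.png");crop(t,200,120,340,240,4,"t_crop5.png")
E
```

```text
time_s: 8.33
tool_pos: [0.6427, -0.0416, 0.2033]
tcp_rot: [[-0.97, -0.243, -0.0], [-0.243, 0.97, 0.0], [0.0, 0.0, -1.0]]
wrist_force: [0.6, -0.4, -1.9]
gripper_width: 0.0232
time_s: 8.67
tool_pos: [0.642, -0.0415, 0.2173]
tcp_rot: [[-0.97, -0.243, -0.002], [-0.243, 0.97, 0.0], [0.002, 0.001, -1.0]]
wrist_force: [0.3, 0.0, -2.3]
gripper_width: 0.0233
```

View pics/s_crop5.png

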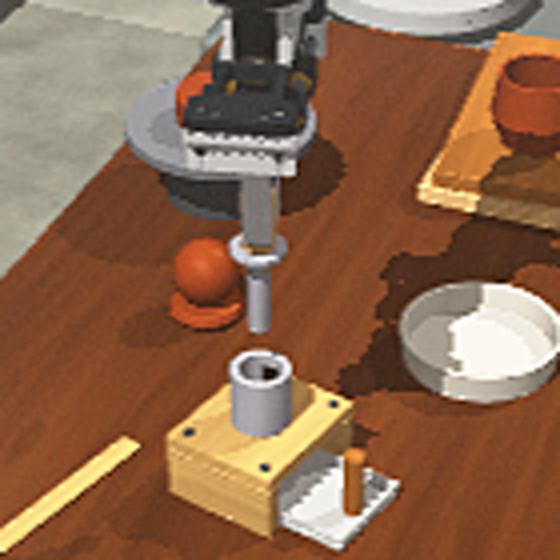

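The piston is gone from the barrel (dark bore at crop (265,368)). The drift is still upright in the grip, so back to the rack.

```bash
python3 -m crank '{"translation":[[-0.5,1.2,0],[-1.6,3.7,0],[-3,7,0],[-4.5,10.4,0],[-6,13.9,0]],"twist":[[0,0,0],[0,0,0],[0,0,0],[0,0,0],[0,0,0]],"claw":[0,0,0,0,0]}';  python3 -m crank '{"translation":[[-1.5,3.5,0],[-3,7,0],[-4.4,10.4,0],[-5.5,13.2,0],[-6.2,14.8,0]],"twist":[[0,0,0],[0,0,0],[0,0,0],[0,0,0],[0,0,0]],"claw":[0,0,0,0,0]}'
python3 -m crank '{"translation":[[-0.3,0.6,0],[-0.4,0.8,0],[-0.4,0.8,0],[-0.4,0.8,0],[-0.4,0.8,0]],"twist":[[0,0,0],[0,0,0],[0,0,0],[0,0,0],[0,0,0]],"claw":[0,0,0,0,0]}'
python3 -m crank '{"translation":[[0,0,0],[0,0,0],[0,0,0],[0,0,0]],"twist":[[0,0,0],[0,0,0],[0,0,0],[0,0,0]],"claw":[0,0,0,0]}'
python3 - <<'E'
from h import *
s=snap("side","6"); t=snap("top","6")
crop(s,190,190,330,330,4,"s_crop6.png");crop(t,90,150,230,290,4,"t_crop6.png")
E
```

```text
time_s: 9.18
tool_pos: [0.5808, 0.0991, 0.2175]
tcp_rot: [[-0.97, -0.242, -0.002], [-0.242, 0.97, 0.001], [0.002, 0.001, -1.0]]
wrist_force: [0.2, 0.8, -1.7]
gripper_width: 0.0233
time_s: 9.6
tool_pos: [0.5175, 0.2492, 0.2179]
tcp_rot: [[-0.969, -0.245, -0.002], [-0.245, 0.969, 0.002], [0.002, 0.002, -1.0]]
wrist_force: [-0.2, -0.8, -1.9]
gripper_width: 0.0233
time_s: 10.02
tool_pos: [0.5171, 0.2523, 0.2183]
tcp_rot: [[-0.97, -0.241, -0.0], [-0.241, 0.97, -0.001], [0.0, -0.0, -1.0]]
wrist_force: [-0.2, -0.6, -2.1]
gripper_width: 0.0232
time_s: 10.35
tool_pos: [0.5168, 0.253, 0.2185]
tcp_rot: [[-0.97, -0.242, -0.0], [-0.242, 0.97, 0.0], [0.0, 0.0, -1.0]]
wrist_force: [-0.4, 0.2, -2.5]
gripper_width: 0.0232
```

View pics/s_crop6.png

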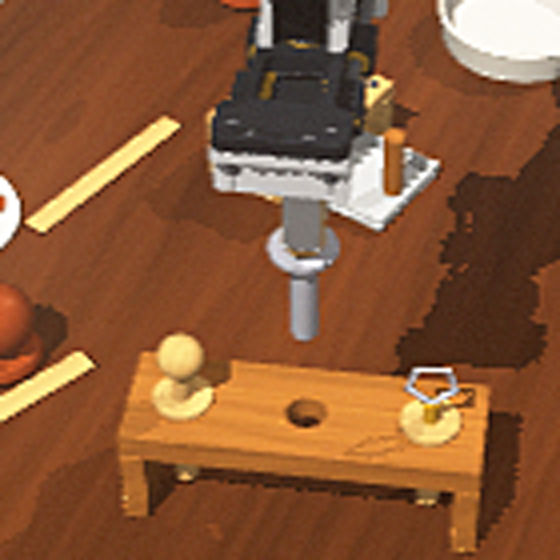

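View pics/t_crop6.png

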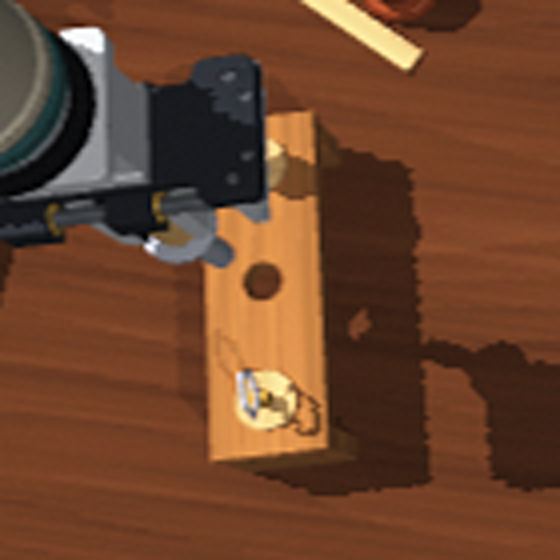

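```bash
python3 - <<'E'
from h import *
s=load("side6");t=load("top6")
c=lambda o,x,y:(o[0]+x/4-.375,o[1]+y/4-.375)
print("hole",plane(s,*c((190,190),306,412),.072),plane(t,*c((90,150),262,281),.072))
print("tip",plane(s,*c((190,190),304,334),.139),plane(t,*c((90,150),224,256),.139))
print(tri(s,c((190,190),306,412),t,c((90,150),262,281)),tri(s,c((190,190),304,334),t,c((90,150),224,256)))
E
```

```text
hole [0.51754793 0.25415637 0.072     ] [0.51883793 0.25116095 0.072     ]
tip [0.51786612 0.25528405 0.139     ] [0.51873964 0.25221429 0.139     ]
(array([0.51888118, 0.25198128, 0.06942899]), np.float64(0.0008218289086564804)) (array([0.5189957 , 0.25308759, 0.13659168]), np.float64(0.00040343853670801125))
```

The tip and hole agree within about 1 mm in both views. Lowering the drift 13.3 cm.

```bash
python3 -m crank '{"translation":[[0,-0.05,-1],[0,-0.05,-3],[0,-0.05,-5],[0,-0.05,-6],[0,-0.05,-6.3]],"twist":[[0,0,0],[0,0,0],[0,0,0],[0,0,0],[0,0,0]],"claw":[0,0,0,0,0]}'; python3 -m crank '{"translation":[[0,0,-1],[0,0,-2.5],[0,0,-4],[0,0,-5.5],[0,0,-6.2]],"twist":[[0,0,0],[0,0,0],[0,0,0],[0,0,0],[0,0,0]],"claw":[0,0,0,0,0]}';python3 -m crank '{"translation":[[0,0,-0.3],[0,0,-0.6],[0,0,-0.6],[0,0,-0.6]],"twist":[[0,0,0],[0,0,0],[0,0,0],[0,0,0]],"claw":[0,0,0,0]}'
```

```text
time_s: 10.87
tool_pos: [0.5148, 0.2524, 0.1529]
tcp_rot: [[-0.97, -0.243, -0.005], [-0.243, 0.97, -0.002], [0.005, -0.0, -1.0]]
wrist_force: [-0.1, -0.1, -2.7]
gripper_width: 0.0232
time_s: 11.28
tool_pos: [0.5161, 0.2528, 0.0922]
tcp_rot: [[-0.97, -0.243, -0.001], [-0.243, 0.97, -0.0], [0.001, -0.0, -1.0]]
wrist_force: [-0.7, 0.2, -2.5]
gripper_width: 0.023
time_s: 11.62
tool_pos: [0.5172, 0.2532, 0.0882]
tcp_rot: [[-0.97, -0.243, 0.001], [-0.243, 0.97, 0.001], [-0.002, 0.0, -1.0]]
wrist_force: [0.2, -0.5, -2.6]
gripper_width: 0.0231
```

```bash
python3 -m crank '{"translation":[[0,0,-0.1],[0,0,-0.2],[0,0,-0.25],[0,0,-0.25]],"twist":[[0,0,0],[0,0,0],[0,0,0],[0,0,0]],"claw":[0,0,0,0]}'
```

```text
time_s: 11.95
tool_pos: [0.5168, 0.253, 0.0854]
tcp_rot: [[-0.97, -0.243, 0.001], [-0.243, 0.97, 0.0], [-0.001, 0.0, -1.0]]
wrist_force: [0.1, 0.4, -0.3]
gripper_width: 0.0233
```

```bash
python3 -m crank '{"translation":[[0,0,0],[0,0,0],[0,0,0],[0,0,0],[0,0,0]],"twist":[[0,0,0],[0,0,0],[0,0,0],[0,0,0],[0,0,0]],"claw":[3,4,5,6,6]}' 20; python3 -m crank '{"translation":[[0,0,0.5],[0,0,1.5],[0,0,3.5],[0,0,6],[0,0,9]],"twist":[[0,0,0],[0,0,0],[0,0,0],[0,0,0],[0,0,0]],"claw":[6,6,6,6,6]}'; python3 -m crank '{"translation":[[0,0,2],[0,0,3],[0,0,3.5]],"twist":[[0,0,0],[0,0,0],[0,0,0]],"claw":[6,6,6]}'
python3 - <<'E'
from h import *
s=snap("side","7"); crop(s,190,150,350,330,3.3,"s_crop7.png")
E
```

```text
time_s: 12.37
tool_pos: [0.5166, 0.253, 0.0851]
tcp_rot: [[-0.97, -0.243, 0.0], [-0.243, 0.97, 0.0], [-0.0, 0.0, -1.0]]
wrist_force: [0.5, -0.1, -0.1]
gripper_width: 0.0532
time_s: 12.78
tool_pos: [0.5157, 0.2527, 0.1757]
tcp_rot: [[-0.97, -0.243, -0.002], [-0.243, 0.97, -0.001], [0.002, -0.0, -1.0]]
wrist_force: [0.8, 1.2, 0.2]
gripper_width: 0.0602
time_s: 13.03
tool_pos: [0.5175, 0.2533, 0.2125]
tcp_rot: [[-0.97, -0.243, 0.004], [-0.243, 0.97, 0.001], [-0.004, 0.0, -1.0]]
wrist_force: [0.5, -0.4, 0.3]
gripper_width: 0.0602
```

View pics/s_crop7.png

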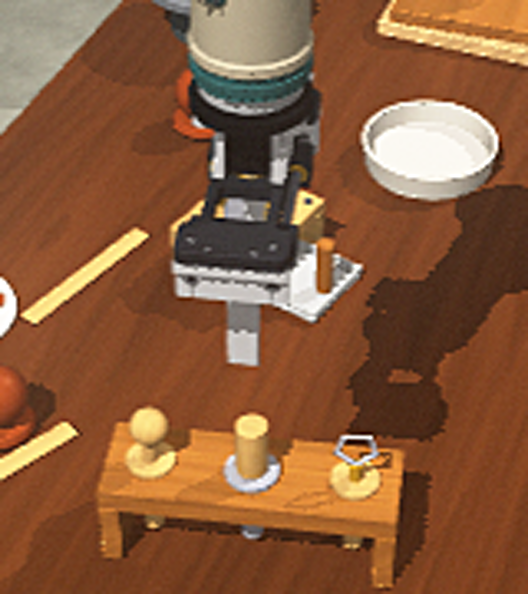

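The drift stands in the middle hole with its collar seated, and its neighbours are undisturbed. Next, the peg.

```bash
python3 -m crank '{"translation":[[0.5,-3,0],[1.2,-7,0],[1.9,-11,0],[2.6,-15,0],[3.3,-19,0]],"twist":[[0,0,-4],[0,0,-9],[0,0,-14],[0,0,-19],[0,0,-24]],"claw":[6,6,6,6,6]}'; python3 -m crank '{"translation":[[0.6,-3.8,0],[1.1,-6.9,-1],[1.4,-8.4,-3],[1.45,-8.8,-5],[1.45,-8.8,-6]],"twist":[[0,0,-2.5],[0,0,-2.5],[0,0,-2.5],[0,0,-2.5],[0,0,-2.5]],"claw":[6,6,5,5,5]}'; python3 -m crank '{"translation":[[0,0,0],[0,0,0],[0,0,0]],"twist":[[0,0,0],[0,0,0],[0,0,0]],"claw":[5,5,5]}'
python3 - <<'E'
from h import *
s=snap("side","8"); crop(s,210,130,350,260,4,"s_crop8.png")
t=snap("top","8"); crop(t,200,120,340,260,4,"t_crop8.png")
E
```

```text
time_s: 13.5
tool_pos: [0.5485, 0.0614, 0.2084]
tcp_rot: [[-0.984, 0.176, -0.003], [0.176, 0.984, 0.0], [0.003, -0.0, -1.0]]
wrist_force: [0.6, -0.2, -0.0]
gripper_width: 0.0602
time_s: 13.92
tool_pos: [0.5618, -0.0264, 0.1462]
tcp_rot: [[-0.976, 0.218, -0.006], [0.218, 0.976, 0.001], [0.006, -0.001, -1.0]]
wrist_force: [-0.6, 0.6, -0.8]
gripper_width: 0.0502
time_s: 14.17
tool_pos: [0.5644, -0.0243, 0.1506]
tcp_rot: [[-0.977, 0.215, 0.001], [0.215, 0.977, 0.0], [-0.001, 0.0, -1.0]]
wrist_force: [-0.4, -0.3, -0.3]
gripper_width: 0.0502
```

View pics/s_crop8.png

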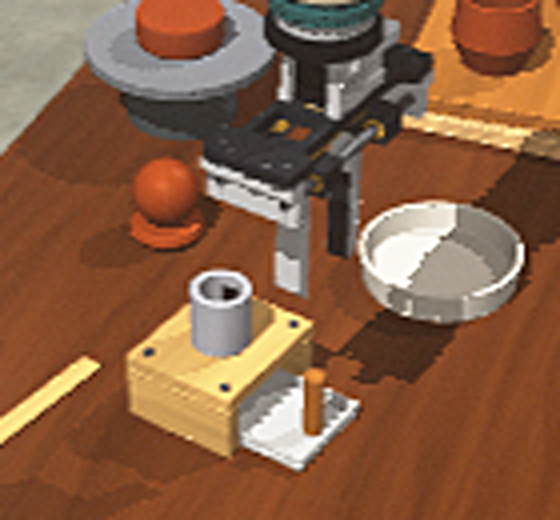

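View pics/t_crop8.png

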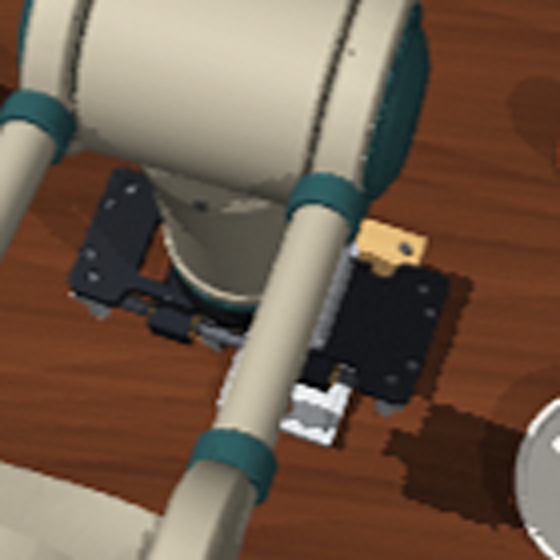

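In the side view, the peg (crop 315,375) lies straight below the gap (317,270). Descending and gripping.

```bash
python3 -m crank '{"translation":[[0,-0.1,-2],[0,-0.1,-5],[0,-0.1,-8],[0,-0.1,-10.5],[0,-0.1,-11.8]],"twist":[[0,0,0],[0,0,0],[0,0,0],[0,0,0],[0,0,0]],"claw":[5,5,5,5,5]}'; python3 -m crank '{"translation":[[0,0,-0.4],[0,0,-0.4],[0,0,-0.4],[0,0,-0.4],[0,0,-0.4]],"twist":[[0,0,0],[0,0,0],[0,0,0],[0,0,0],[0,0,0]],"claw":[5,4,3,1,0]}' 20; python3 -m crank '{"translation":[[0,0,0],[0,0,0],[0,0,0],[0,0,0]],"twist":[[0,0,0],[0,0,0],[0,0,0],[0,0,0]],"claw":[0,0,0,0]}'
```

```text
time_s: 14.68
tool_pos: [0.5628, -0.0252, 0.0301]
tcp_rot: [[-0.977, 0.215, -0.002], [0.215, 0.977, 0.001], [0.003, -0.0, -1.0]]
wrist_force: [-0.4, 0.4, -0.1]
gripper_width: 0.0502
time_s: 15.1
tool_pos: [0.5653, -0.0261, 0.0295]
tcp_rot: [[-0.977, 0.215, 0.003], [0.215, 0.977, -0.0], [-0.003, 0.0, -1.0]]
wrist_force: [-0.2, -0.5, -0.2]
gripper_width: 0.027
time_s: 15.43
tool_pos: [0.5646, -0.0264, 0.0289]
tcp_rot: [[-0.977, 0.216, 0.002], [0.216, 0.977, -0.001], [-0.002, -0.0, -1.0]]
wrist_force: [-0.9, -1.0, 5.7]
gripper_width: 0.0156
```

```bash
python3 -m crank '{"translation":[[-0.2,0.05,0.15],[-0.6,0.13,0.15],[-1.2,0.26,0.15],[-1.9,0.42,0.15],[-2.6,0.57,0.15]],"twist":[[0,0,0],[0,0,0],[0,0,0],[0,0,0],[0,0,0]],"claw":[0,0,0,0,0]}' 30; python3 -m crank '{"translation":[[-0.7,0.15,0],[-1.4,0.31,0],[-2.1,0.46,0],[-2.8,0.61,0],[-3.5,0.76,0]],"twist":[[0,0,0],[0,0,0],[0,0,0],[0,0,0],[0,0,0]],"claw":[0,0,0,0,0]}'; python3 -m crank '{"translation":[[-0.7,0.15,0],[-1.4,0.31,0],[-2.1,0.46,0],[-2.6,0.57,0],[-3,0.66,0]],"twist":[[0,0,0],[0,0,0],[0,0,0],[0,0,0],[0,0,0]],"claw":[0,0,0,0,0]}'
```

```text
time_s: 15.85
tool_pos: [0.5369, -0.0201, 0.029]
tcp_rot: [[-0.976, 0.216, -0.001], [0.216, 0.976, 0.0], [0.001, 0.0, -1.0]]
wrist_force: [2.2, -0.5, -5.2]
gripper_width: 0.0154
time_s: 16.27
tool_pos: [0.5018, -0.0121, 0.0291]
tcp_rot: [[-0.976, 0.216, -0.001], [0.216, 0.976, 0.001], [0.001, 0.001, -1.0]]
wrist_force: [1.5, 1.0, -9.8]
gripper_width: 0.0153
time_s: 16.68
tool_pos: [0.4718, -0.0053, 0.0291]
tcp_rot: [[-0.976, 0.216, -0.001], [0.216, 0.976, 0.001], [0.001, 0.001, -1.0]]
wrist_force: [2.9, 4.6, -16.1]
gripper_width: 0.0157
```

```bash
python3 -m crank '{"translation":[[-0.4,0.08,-0.2],[-0.8,0.15,-0.2],[-1.0,0.18,-0.2],[-1.2,0.22,-0.2],[-1.4,0.26,-0.2]],"twist":[[0,0,0],[0,0,0],[0,0,0],[0,0,0],[0,0,0]],"claw":[0,0,0,0,0]}'
```

```text
time_s: 17.1
tool_pos: [0.4635, -0.0034, 0.029]
tcp_rot: [[-0.976, 0.217, 0.01], [0.217, 0.976, 0.0], [-0.009, 0.002, -1.0]]
wrist_force: [9.4, 5.2, -12.5]
gripper_width: 0.0151
```

It moved 104 mm and hit a stop (9 N). I'm relaxing, releasing and going up.

```bash
python3 -m crank '{"translation":[[0.3,-0.1,-0.1],[0.4,-0.12,-0.15],[0.4,-0.12,-0.15]],"twist":[[0,0,0],[0,0,0],[0,0,0]],"claw":[0,0,0]}';  python3 -m crank '{"translation":[[0,0,0],[0,0,0],[0,0,0],[0,0,0]],"twist":[[0,0,0],[0,0,0],[0,0,0],[0,0,0]],"claw":[3,4,5,5]}' ; python3 -m crank '{"translation":[[0,0,0.8],[0,0,2.5],[0,0,5.5],[0,0,9],[-2,2,12]],"twist":[[0,0,0],[0,0,0],[0,0,0],[0,0,0],[0,0,0]],"claw":[5,5,5,5,5]}' 
python3 -m crank '{"translation":[[-3,3,1],[-6,6,1],[-6,6,1]],"twist":[[0,0,0],[0,0,0],[0,0,0]],"claw":[5,5,5]}' 
python3 - <<'E'
from h import *
s=snap("side","9"); crop(s,230,150,390,280,4,"s_crop9.png")
t=snap("top","9"); crop(t,200,140,360,280,4,"t_crop9.png")
E
```

```text
time_s: 17.35
tool_pos: [0.4664, -0.0041, 0.0288]
tcp_rot: [[-0.976, 0.217, 0.007], [0.217, 0.976, 0.001], [-0.007, 0.003, -1.0]]
wrist_force: [1.4, 6.9, 6.3]
gripper_width: 0.0155
time_s: 17.68
tool_pos: [0.4631, -0.0053, 0.0264]
tcp_rot: [[-0.977, 0.215, 0.0], [0.215, 0.977, -0.001], [-0.001, -0.001, -1.0]]
wrist_force: [-0.7, 0.3, -0.4]
gripper_width: 0.0388
time_s: 18.1
tool_pos: [0.4471, 0.0128, 0.1486]
tcp_rot: [[-0.976, 0.218, 0.005], [0.218, 0.976, -0.003], [-0.006, -0.001, -1.0]]
wrist_force: [1.8, 0.5, -0.1]
gripper_width: 0.05
time_s: 18.35
tool_pos: [0.3774, 0.0782, 0.1569]
tcp_rot: [[-0.977, 0.213, -0.003], [0.213, 0.977, 0.002], [0.003, 0.001, -1.0]]
wrist_force: [-0.4, -0.3, -0.5]
gripper_width: 0.0502
```

View pics/s_crop9.png

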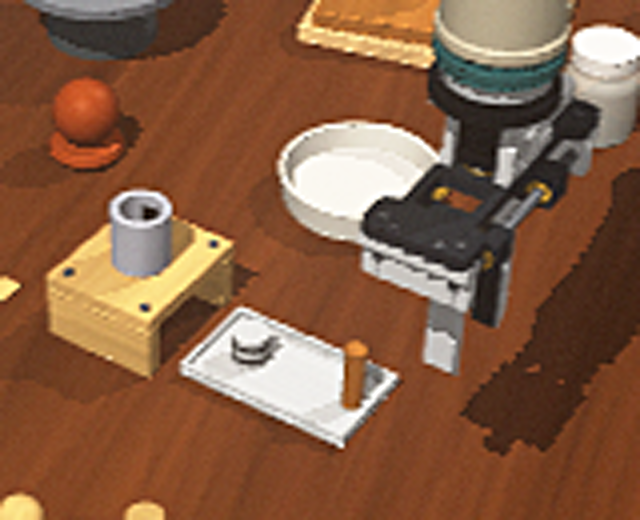

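View pics/t_crop9.png

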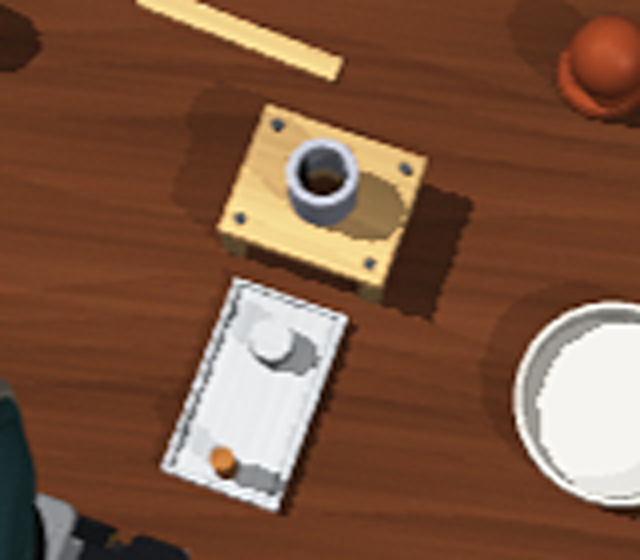

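The tray is fully out, and the piston stands upright on it (side crop (252,345), top crop (272,341)). Measuring the piston, peg and dish.

```bash
python3 - <<'E'
from h import *
for n in("top","side"):
    f=load(n+"9");P=cloud(f)
    for k,c,r,z0,z1 in(("piston",(.541,-.02),.035,.024,.037),("peg",(.463,-.004),.03,.05,.065),("dish",(.538,-.247),.085,.022,.034),("mouth",(.6444,-.042),.035,.097,.107)):
        Q=P[sel(P,c,r,z0,z1)]
        if len(Q)>3:
            cc,rr=cv2.minEnclosingCircle(Q[:,:2].astype(np.float32)); print(n,k,len(Q),np.round(cc,4),round(rr,4),Q.mean(0).round(4),Q[:,2].max().round(4))
print(plane(load("top9"),200+272/4-.375,140+341/4-.375,.032))
E
```

```text
top piston 95 [ 0.5506 -0.0221] 0.0141 [ 0.55   -0.0226  0.0315] 0.0365
top peg 35 [ 0.4674 -0.0039] 0.008 [ 0.4669 -0.0039  0.0576] 0.0609
top dish 297 [ 0.5387 -0.2475] 0.066 [ 0.5406 -0.2521  0.0271] 0.0328
top mouth 130 [ 0.6448 -0.0443] 0.0229 [ 0.6436 -0.0439  0.1015] 0.106
side piston 65 [ 0.5484 -0.021 ] 0.0148 [ 0.548  -0.0189  0.0297] 0.0344
side peg 27 [ 0.4675 -0.0037] 0.0108 [ 0.4657 -0.0013  0.0551] 0.0595
side dish 122 [ 0.5357 -0.2465] 0.0687 [ 0.5535 -0.2558  0.0256] 0.0312
side mouth 75 [ 0.6435 -0.0424] 0.0233 [ 0.6427 -0.0412  0.1001] 0.1036
[ 0.54901516 -0.02428482  0.032     ]
```

The tray reads about 106 mm out, because my relaxing move pushed it back about 3 mm. I'll regrip the peg and draw it to the stop before taking the piston.

```bash
python3 -m crank '{"translation":[[2.5,-2.3,0],[5.5,-5,0],[8,-7.2,0],[9,-8.1,-2],[9,-8.1,-4]],"twist":[[0,0,0],[0,0,0],[0,0,0],[0,0,0],[0,0,0]],"claw":[5,5,5,5,5]}';python3 -m crank '{"translation":[[0,0,0],[0,0,0],[0,0,0]],"twist":[[0,0,0],[0,0,0],[0,0,0]],"claw":[5,5,5]}'
```

```text
time_s: 18.87
tool_pos: [0.4788, -0.01, 0.1162]
tcp_rot: [[-0.976, 0.219, 0.006], [0.219, 0.976, -0.003], [-0.006, -0.001, -1.0]]
wrist_force: [-0.2, 0.9, -0.3]
gripper_width: 0.0498
time_s: 19.12
tool_pos: [0.4735, -0.0063, 0.1164]
tcp_rot: [[-0.976, 0.216, 0.0], [0.216, 0.976, -0.0], [-0.0, -0.0, -1.0]]
wrist_force: [-0.1, 0.4, 0.6]
gripper_width: 0.0499
```

```bash
python3 -m crank '{"translation":[[-0.6,0.25,-1],[-0.6,0.25,-3.5],[-0.6,0.25,-6.5],[-0.6,0.25,-8.2],[-0.6,0.25,-8.5]],"twist":[[0,0,0],[0,0,0],[0,0,0],[0,0,0],[0,0,0]],"claw":[5,5,5,5,5]}';python3 -m crank '{"translation":[[0,0,0],[0,0,0],[0,0,0],[0,0,0],[0,0,0]],"twist":[[0,0,0],[0,0,0],[0,0,0],[0,0,0],[0,0,0]],"claw":[5,4,3,1,0]}' 15;python3 -m crank '{"translation":[[0,0,0],[0,0,0],[0,0,0]],"twist":[[0,0,0],[0,0,0],[0,0,0]],"claw":[0,0,0]}'
```

```text
time_s: 19.53
tool_pos: [0.4655, -0.0028, 0.0297]
tcp_rot: [[-0.977, 0.215, -0.003], [0.215, 0.977, 0.0], [0.003, -0.0, -1.0]]
wrist_force: [-1.0, 0.6, 0.3]
gripper_width: 0.0501
time_s: 19.95
tool_pos: [0.468, -0.0034, 0.0321]
tcp_rot: [[-0.976, 0.216, 0.002], [0.216, 0.976, -0.0], [-0.002, 0.0, -1.0]]
wrist_force: [-0.5, -0.0, 0.2]
gripper_width: 0.0268
time_s: 20.2
tool_pos: [0.4673, -0.0042, 0.0315]
tcp_rot: [[-0.977, 0.215, 0.001], [0.215, 0.977, -0.002], [-0.001, -0.002, -1.0]]
wrist_force: [-1.4, -3.9, 4.9]
gripper_width: 0.0154
```

```bash
python3 -m crank '{"translation":[[-0.2,0.04,0],[-0.4,0.09,0],[-0.6,0.13,0],[-0.7,0.15,0],[-0.7,0.15,0]],"twist":[[0,0,0],[0,0,0],[0,0,0],[0,0,0],[0,0,0]],"claw":[0,0,0,0,0]}' 25;python3 -m crank '{"translation":[[0,0,0],[0,0,0],[0,0,0],[0,0,0]],"twist":[[0,0,0],[0,0,0],[0,0,0],[0,0,0]],"claw":[2,3,4,5]}'
```

```text
time_s: 20.62
tool_pos: [0.4644, -0.0035, 0.0316]
tcp_rot: [[-0.977, 0.215, 0.009], [0.215, 0.977, -0.003], [-0.009, -0.001, -1.0]]
wrist_force: [6.6, -7.1, -3.1]
gripper_width: 0.0156
time_s: 20.95
tool_pos: [0.4592, -0.0011, 0.0307]
tcp_rot: [[-0.976, 0.216, -0.001], [0.216, 0.976, 0.001], [0.002, 0.001, -1.0]]
wrist_force: [0.2, 0.2, -0.6]
gripper_width: 0.0365
```

```bash
python3 -m crank '{"translation":[[0,0,1],[0,0,3.5],[0,0,7],[1.5,-0.3,9],[4,-0.9,9]],"twist":[[0,0,0],[0,0,0],[0,0,0],[0,0,-5],[0,0,-12]],"claw":[5,5,5,4.5,4.5]}';python3 -m crank '{"translation":[[2,-0.5,0],[3.5,-0.8,0],[4.3,-0.95,0],[4.6,-1.05,0],[4.6,-1.05,0]],"twist":[[0,0,-7],[0,0,-14],[0,0,-21],[0,0,-28],[0,0,-33]],"claw":[4.5,4.5,4.5,4.5,4.5]}';python3 -m crank '{"translation":[[0,0,0],[0,0,0],[0,0,0]],"twist":[[0,0,0],[0,0,0],[0,0,0]],"claw":[4.5,4.5,4.5]}'
python3 - <<'E'
from h import *
s=snap("side","10"); crop(s,230,150,390,280,4,"s_crop10.png")
t=snap("top","10"); crop(t,200,140,360,280,4,"t_crop10.png")
f=s;P=cloud(f)
for k,c,r,z0,z1 in(("piston",(.545,-.02),.035,.024,.037),("peg",(.463,-.004),.03,.05,.065)):
        Q=P[sel(P,c,r,z0,z1)]
        if len(Q)>3:
            cc,rr=cv2.minEnclosingCircle(Q[:,:2].astype(np.float32)); print(k,len(Q),np.round(cc,4),round(rr,4),Q.mean(0).round(4),Q[:,2].max().round(4))
E
```

```text
time_s: 21.37
tool_pos: [0.5007, -0.01, 0.1253]
tcp_rot: [[-0.909, 0.418, 0.006], [0.418, 0.909, 0.0], [-0.005, 0.002, -1.0]]
wrist_force: [0.4, 0.1, 0.1]
gripper_width: 0.0451
time_s: 21.78
tool_pos: [0.5466, -0.021, 0.1205]
tcp_rot: [[-0.533, 0.846, -0.001], [0.846, 0.533, 0.001], [0.001, -0.0, -1.0]]
wrist_force: [0.0, -0.1, 0.6]
gripper_width: 0.0451
time_s: 22.03
tool_pos: [0.5455, -0.021, 0.1208]
tcp_rot: [[-0.54, 0.842, -0.001], [0.842, 0.54, 0.0], [0.001, -0.0, -1.0]]
wrist_force: [-0.1, -0.1, 0.6]
gripper_width: 0.0449
piston 65 [ 0.5452 -0.0198] 0.0161 [ 0.5452 -0.018   0.03  ] 0.0357
peg 28 [ 4.639e-01 -4.000e-04] 0.0095 [0.4626 0.001  0.0556] 0.0621
```

View pics/s_crop10.png

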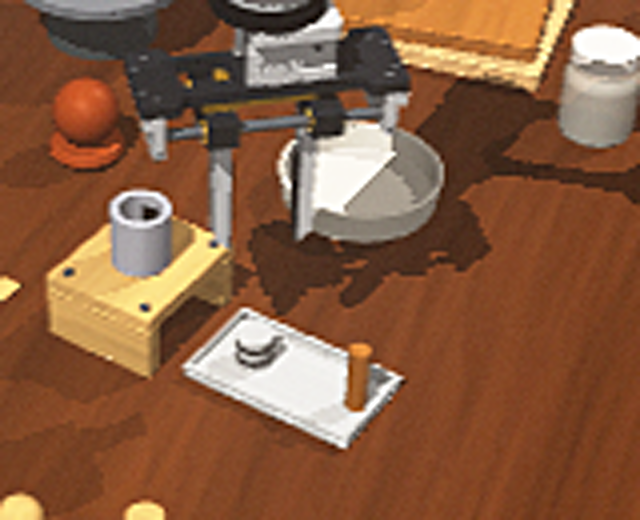

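Before lowering I'm checking the fingers' room against the tray's rear rim.

```bash
python3 - <<'E'
from h import *
t=load("top9")
c=lambda x,y:plane(t,200+x/4-.375,140+y/4-.375,.012)[:2]
ps=[c(235,278),c(348,318),c(283,512),c(163,466)]
print(np.round(ps,4))
rl,rr,frr,frl=ps
ax=(rl+rr-frr-frl);print(np.linalg.norm(ax)/2,np.linalg.norm(rl-rr));ax/=np.linalg.norm(ax);print(ax)
lat=np.array([-ax[1],ax[0]])
p=np.array([.5506,-.0221])
print("rear outer beyond piston",((rl+rr)/2-p)@ax,"lat offset piston", (p-(rl+rr+frl+frr)/4)@lat, "peg",(np.array([.4674,-.0039])-(rl+rr)/2)@ax)
E
```

```text
[[ 0.5922  0.007 ]
 [ 0.5746 -0.0706]
 [ 0.4435 -0.0449]
 [ 0.4631  0.0355]]
0.1328744461731709 0.07959110679614255
[ 0.97890542 -0.20431393]
rear outer beyond piston 0.03407000483140063 lat offset piston 0.002816912639231927 peg -0.11923344916311322
```

```bash
python3 -m crank '{"translation":[[0,0,-1.5],[0,0,-4],[0,0,-6],[0,0,-7],[0,0,-7.3]],"twist":[[0,0,0],[0,0,0],[0,0,0],[0,0,0],[0,0,0]],"claw":[4,4,4,4,4]}';python3 -m crank '{"translation":[[0,0,0],[0,0,0],[0,0,0]],"twist":[[0,0,0],[0,0,0],[0,0,0]],"claw":[4,4,4]}'
python3 - <<'E'
from h import *
s=snap("side","11"); crop(s,250,170,350,270,6,"s_crop11.png")
t=snap("top","11"); crop(t,200,140,340,280,4,"t_crop11.png")
E
```

```text
time_s: 22.55
tool_pos: [0.5445, -0.021, 0.0463]
tcp_rot: [[-0.538, 0.843, -0.004], [0.843, 0.538, 0.001], [0.003, -0.003, -1.0]]
wrist_force: [-0.5, -0.1, 0.3]
gripper_width: 0.0401
time_s: 22.8
tool_pos: [0.5471, -0.0214, 0.0492]
tcp_rot: [[-0.538, 0.843, 0.002], [0.843, 0.538, -0.0], [-0.002, 0.002, -1.0]]
wrist_force: [-0.7, -0.4, 0.2]
gripper_width: 0.0399
```

View pics/s_crop11.png

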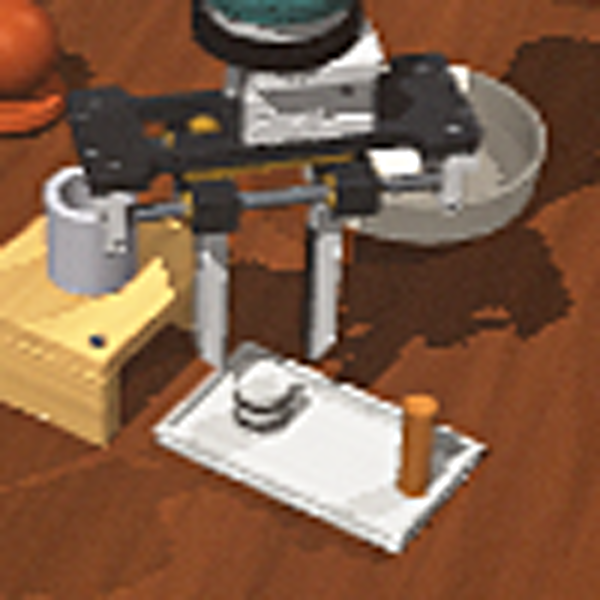

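View pics/t_crop11.png

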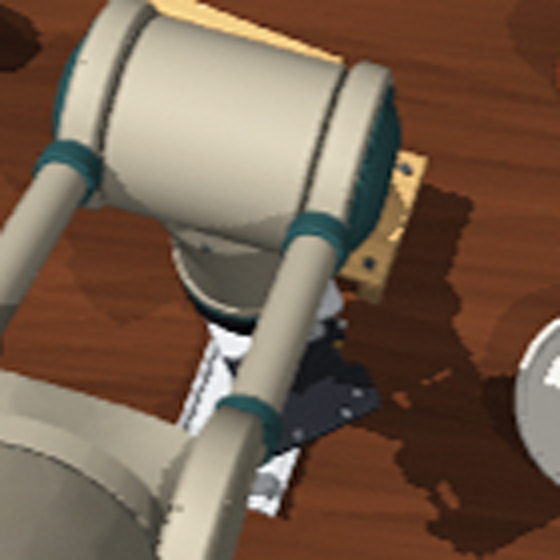

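```bash
python3 -m crank '{"translation":[[-0.05,0.05,-0.5],[-0.05,0.05,-1.3],[-0.05,0.05,-2.1],[-0.05,0.05,-2.8],[-0.05,0.05,-3.2]],"twist":[[0,0,0],[0,0,0],[0,0,0],[0,0,0],[0,0,0]],"claw":[4,4,4,4,4]}';python3 -m crank '{"translation":[[0,0,-0.2],[0,0,-0.2],[0,0,-0.2]],"twist":[[0,0,0],[0,0,0],[0,0,0]],"claw":[4,4,4]}'
```

```text
time_s: 23.32
tool_pos: [0.5446, -0.0206, 0.0145]
tcp_rot: [[-0.538, 0.843, -0.002], [0.843, 0.538, 0.0], [0.002, -0.002, -1.0]]
wrist_force: [0.0, -0.0, -1.1]
gripper_width: 0.0401
time_s: 23.57
tool_pos: [0.5456, -0.0208, 0.0138]
tcp_rot: [[-0.538, 0.843, -0.0], [0.843, 0.538, 0.0], [0.0, -0.0, -1.0]]
wrist_force: [-0.0, -0.2, 0.3]
gripper_width: 0.0399
```

```bash
python3 -m crank '{"translation":[[0,0,-0.2],[0,0,-0.3],[0,0,-0.35],[0,0,-0.35]],"twist":[[0,0,0],[0,0,0],[0,0,0],[0,0,0]],"claw":[4,4,4,4]}';python3 -m crank '{"translation":[[0,0,0],[0,0,0],[0,0,0],[0,0,0]],"twist":[[0,0,0],[0,0,0],[0,0,0],[0,0,0]],"claw":[3.4,3.0,2.5,2]}' 20;python3 -m crank '{"translation":[[0,0,0],[0,0,0],[0,0,0]],"twist":[[0,0,0],[0,0,0],[0,0,0]],"claw":[2,2,2]}' 30
```

```text
time_s: 23.9
tool_pos: [0.5455, -0.0207, 0.0105]
tcp_rot: [[-0.538, 0.843, 0.0], [0.843, 0.538, 0.0], [-0.0, 0.0, -1.0]]
wrist_force: [0.3, 0.2, 0.3]
gripper_width: 0.0401
time_s: 24.23
tool_pos: [0.5457, -0.0207, 0.0106]
tcp_rot: [[-0.538, 0.843, 0.0], [0.843, 0.538, 0.0], [-0.0, 0.0, -1.0]]
wrist_force: [0.1, -0.4, -0.1]
gripper_width: 0.0277
time_s: 24.48
tool_pos: [0.5457, -0.0207, 0.0106]
tcp_rot: [[-0.538, 0.843, 0.0], [0.843, 0.538, 0.0], [-0.0, 0.0, -1.0]]
wrist_force: [-0.4, -0.2, 0.7]
gripper_width: 0.0272
```

```bash
python3 -m crank '{"translation":[[0,0,0.4],[0,0,1.2],[0,0,2.5],[0,0,4],[0,0,5.5]],"twist":[[0,0,0],[0,0,0],[0,0,0],[0,0,0],[0,0,0]],"claw":[2,2,2,2,2]}' 35;python3 -m crank '{"translation":[[0,0,1],[0,0,2],[0,0,2.5],[0,0,2.5]],"twist":[[0,0,0],[0,0,0],[0,0,0],[0,0,0]],"claw":[2,2,2,2]}'
python3 - <<'E'
from h import *
s=snap("side","12"); crop(s,230,130,370,270,4,"s_crop12.png")
E
```

```text
time_s: 24.9
tool_pos: [0.5453, -0.0207, 0.0665]
tcp_rot: [[-0.538, 0.843, -0.0], [0.843, 0.538, 0.0], [0.0, -0.0, -1.0]]
wrist_force: [0.3, 0.2, -0.4]
gripper_width: 0.0271
time_s: 25.23
tool_pos: [0.5463, -0.0209, 0.0918]
tcp_rot: [[-0.538, 0.843, 0.002], [0.843, 0.538, -0.0], [-0.002, 0.002, -1.0]]
wrist_force: [-0.3, 0.5, 0.2]
gripper_width: 0.0273
```

View pics/s_crop12.png

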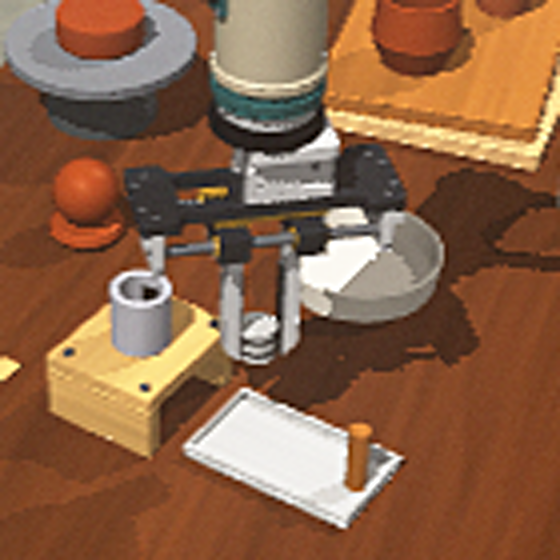

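The piston is in the fingers and the tray has stayed out. Carrying it to the dish.

```bash
python3 -m crank '{"translation":[[0,-1,0],[-0.1,-3,0],[-0.2,-6,0],[-0.4,-9,0],[-0.5,-12,0]],"twist":[[0,0,0],[0,0,0],[0,0,0],[0,0,0],[0,0,0]],"claw":[2,2,2,2,2]}';python3 -m crank '{"translation":[[-0.1,-3,0],[-0.2,-6,0],[-0.3,-8.5,0],[-0.4,-10,0],[-0.4,-10.6,0]],"twist":[[0,0,0],[0,0,0],[0,0,0],[0,0,0],[0,0,0]],"claw":[2,2,2,2,2]}';python3 -m crank '{"translation":[[0,0,-0.5],[0,0,-1.5],[0,0,-3],[0,0,-4],[0,0,-4]],"twist":[[0,0,0],[0,0,0],[0,0,0],[0,0,0],[0,0,0]],"claw":[2,2,2,2,2]}';python3 -m crank '{"translation":[[0,0,0],[0,0,0],[0,0,0],[0,0,0]],"twist":[[0,0,0],[0,0,0],[0,0,0],[0,0,0]],"claw":[2,2,2,2]}'
python3 - <<'E'
from h import *
s=snap("side","13"); crop(s,260,110,400,250,4,"s_crop13.png")
E
```

```text
time_s: 25.7
tool_pos: [0.5395, -0.1422, 0.0895]
tcp_rot: [[-0.539, 0.842, -0.002], [0.842, 0.539, 0.0], [0.001, -0.001, -1.0]]
wrist_force: [0.8, -0.1, -0.8]
gripper_width: 0.0274
time_s: 26.12
tool_pos: [0.5358, -0.2493, 0.0895]
tcp_rot: [[-0.536, 0.844, -0.001], [0.844, 0.536, 0.0], [0.001, -0.001, -1.0]]
wrist_force: [0.1, 0.6, -0.8]
gripper_width: 0.027
time_s: 26.53
tool_pos: [0.5345, -0.244, 0.0475]
tcp_rot: [[-0.539, 0.842, -0.005], [0.842, 0.539, 0.004], [0.006, -0.002, -1.0]]
wrist_force: [-0.3, 0.5, -0.7]
gripper_width: 0.0271
time_s: 26.87
tool_pos: [0.5371, -0.2468, 0.0512]
tcp_rot: [[-0.538, 0.843, 0.001], [0.843, 0.538, -0.001], [-0.001, 0.001, -1.0]]
wrist_force: [-0.3, -0.3, -0.6]
gripper_width: 0.0272
```

View pics/s_crop13.png

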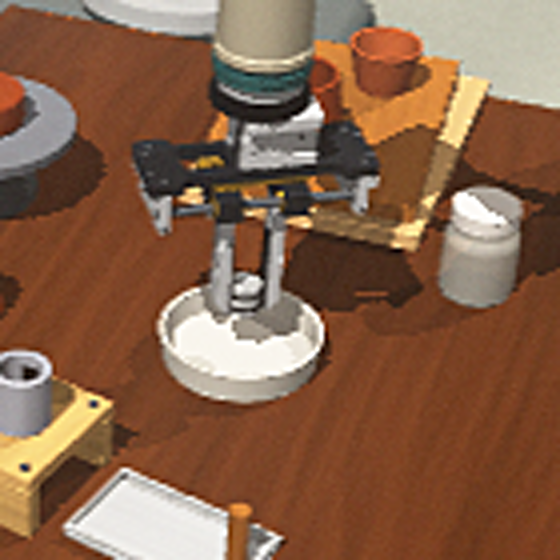

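```bash
python3 -m crank '{"translation":[[0,0,-0.5],[0,0,-1.3],[0,0,-2.1],[0,0,-2.8],[0,0,-3.2]],"twist":[[0,0,0],[0,0,0],[0,0,0],[0,0,0],[0,0,0]],"claw":[2,2,2,2,2]}';python3 -m crank '{"translation":[[0,0,0],[0,0,-0.1],[0,0,-0.2],[0,0,-0.3],[0,0,-0.3]],"twist":[[0,0,0],[0,0,0],[0,0,0],[0,0,0],[0,0,0]],"claw":[2,2,2,2,2]}'
```

```text
time_s: 27.33
tool_pos: [0.5357, -0.2463, 0.0168]
tcp_rot: [[-0.538, 0.843, -0.002], [0.843, 0.538, 0.001], [0.002, -0.001, -1.0]]
wrist_force: [0.7, -0.4, -1.0]
gripper_width: 0.0271
time_s: 27.75
tool_pos: [0.5366, -0.2468, 0.0156]
tcp_rot: [[-0.538, 0.843, 0.0], [0.843, 0.538, -0.0], [-0.0, 0.0, -1.0]]
wrist_force: [0.3, 0.2, -0.0]
gripper_width: 0.0273
```

```bash
python3 -m crank '{"translation":[[0,0,-0.15],[0,0,-0.3],[0,0,-0.4],[0,0,-0.5],[0,0,-0.5]],"twist":[[0,0,0],[0,0,0],[0,0,0],[0,0,0],[0,0,0]],"claw":[2,2,2,2,2]}';python3 -m crank '{"translation":[[0,0,0],[0,0,-0.05],[0,0,-0.1],[0,0,-0.1]],"twist":[[0,0,0],[0,0,0],[0,0,0],[0,0,0]],"claw":[2,2,2,2]}'
```

```text
time_s: 28.17
tool_pos: [0.5364, -0.2467, 0.0103]
tcp_rot: [[-0.538, 0.843, -0.0], [0.843, 0.538, 0.0], [0.0, -0.0, -1.0]]
wrist_force: [0.4, 0.0, -0.7]
gripper_width: 0.0271
time_s: 28.5
tool_pos: [0.5366, -0.2468, 0.0096]
tcp_rot: [[-0.538, 0.843, 0.0], [0.843, 0.538, -0.0], [-0.0, 0.0, -1.0]]
wrist_force: [-0.0, 0.2, -0.0]
gripper_width: 0.0274
```

```bash
python3 -m crank '{"translation":[[0,0,-0.05],[0,0,-0.1],[0,0,-0.1]],"twist":[[0,0,0],[0,0,0],[0,0,0]],"claw":[2,2,2]}'
```

```text
time_s: 28.75
tool_pos: [0.5367, -0.2468, 0.0096]
tcp_rot: [[-0.538, 0.843, 0.001], [0.843, 0.538, -0.0], [-0.001, 0.0, -1.0]]
wrist_force: [-1.8, -0.2, 6.7]
gripper_width: 0.0274
```

Contact: the piston rests on the dish floor. Releasing gently and rising.

```bash
python3 -m crank '{"translation":[[0,0,0.1],[0,0,0.1],[0,0,0.1],[0,0,0.1],[0,0,0.1]],"twist":[[0,0,0],[0,0,0],[0,0,0],[0,0,0],[0,0,0]],"claw":[2,3,3.5,4.2,5]}' 10;python3 -m crank '{"translation":[[0,0,0],[0,0,0.5],[0,0,1.5],[0,0,3],[0,0,5]],"twist":[[0,0,0],[0,0,0],[0,0,0],[0,0,0],[0,0,0]],"claw":[5,5,5,5,5]}';python3 -m crank '{"translation":[[0,0,3],[0,0,7],[0,0,10],[-3,2,12],[-6,5,12]],"twist":[[0,0,0],[0,0,0],[0,0,0],[0,0,0],[0,0,0]],"claw":[5,5,5,5,5]}';python3 -m crank '{"translation":[[-3,3,0],[-6,6,0],[-8,8,0],[-8,8,0],[-8,8,0]],"twist":[[0,0,0],[0,0,0],[0,0,0],[0,0,0],[0,0,0]],"claw":[5,5,5,5,5]}'
python3 - <<'E'
from h import *
s=snap("side","14"); cv2.imwrite("pics/side14.png",s["pixels"][:,:,::-1])
t=snap("top","14"); cv2.imwrite("pics/top14.png",t["pixels"][:,:,::-1])
for n in("top","side"):
    P=cloud(load(n+"14"))
    for k,c,r,z0,z1 in(("piston",(.537,-.247),.03,.025,.04),("peg",(.463,-.004),.03,.05,.065),("drift",(.5175,.2525),.03,.115,.128)):
        Q=P[sel(P,c,r,z0,z1)]
        if len(Q)>3: cc,rr=cv2.minEnclosingCircle(Q[:,:2].astype(np.float32)); print(n,k,len(Q),np.round(cc,4),round(rr,4),Q[:,2].mean().round(4))
E
```

```text
time_s: 29.17
tool_pos: [0.5365, -0.2467, 0.0092]
tcp_rot: [[-0.538, 0.843, -0.0], [0.843, 0.538, 0.0], [0.0, -0.0, -1.0]]
wrist_force: [-0.8, -0.6, -0.0]
gripper_width: 0.0451
time_s: 29.58
tool_pos: [0.5358, -0.2463, 0.0597]
tcp_rot: [[-0.538, 0.843, -0.002], [0.843, 0.538, 0.001], [0.002, -0.001, -1.0]]
wrist_force: [-0.2, -0.1, 0.1]
gripper_width: 0.0499
time_s: 30.0
tool_pos: [0.4807, -0.2006, 0.1851]
tcp_rot: [[-0.537, 0.844, 0.01], [0.844, 0.537, -0.007], [-0.011, 0.005, -1.0]]
wrist_force: [-0.1, -0.3, 0.1]
gripper_width: 0.0494
time_s: 30.42
tool_pos: [0.3965, -0.1166, 0.1808]
tcp_rot: [[-0.539, 0.842, 0.003], [0.842, 0.539, -0.001], [-0.002, 0.001, -1.0]]
wrist_force: [1.2, 0.3, 0.3]
gripper_width: 0.0503
top piston 98 [ 0.5375 -0.2475] 0.014 0.0309
top peg 26 [ 0.4643 -0.0026] 0.0077 0.0576
top drift 87 [0.5176 0.2536] 0.0121 0.1211
side piston 40 [ 0.5376 -0.2464] 0.0151 0.0291
side peg 27 [ 0.4626 -0.0011] 0.0093 0.0551
side drift 72 [0.5173 0.2543] 0.0135 0.1201
```

View pics/side14.png

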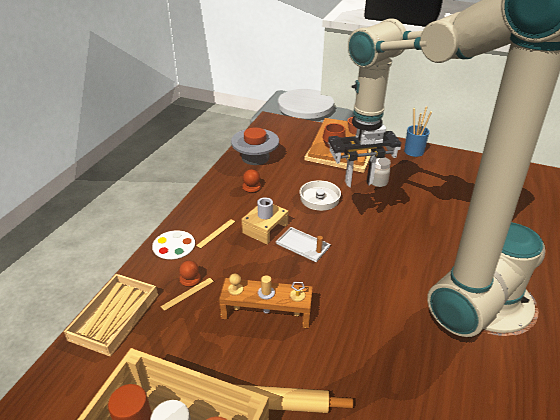

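View pics/top14.png

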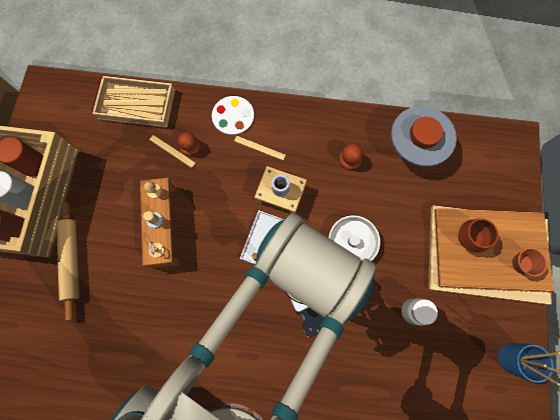

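The side view shows the piston upright in the dish (320,195), the tray out (303,244) and the drift racked (266,287). The jar's outline in the top view looks slightly different, so I'll check it numerically.

```bash
python3 - <<'E'
from h import *
for a,b in(("0","14"),):
  for tag in(a,b):
    P=cloud(load("top"+tag))
    c=plane(load("top0"),424,312,.085)
    Q=P[sel(P,c,.05,.078,.092)];print("jar",tag,len(Q),np.round(cv2.minEnclosingCircle(Q[:,:2].astype(np.float32))[0],4))
    for u,v in((352,155),(188,142)):
        c=plane(load("top0"),u,v,.05);Q=P[sel(P,c,.045,.03,.075)];print("model",tag,len(Q),np.round(cv2.minEnclosingCircle(Q[:,:2].astype(np.float32))[0],4))
for tag in("0","14"): crop(load("top"+tag),390,280,460,340,6,f"jar{tag}.png")
E
```

```text
jar 0 489 [ 0.3819 -0.4137]
model 0 346 [ 0.7664 -0.2215]
model 0 274 [0.7486 0.2225]
jar 14 494 [ 0.3818 -0.4143]
model 14 344 [ 0.7666 -0.2215]
model 14 273 [0.7481 0.2223]
```

Nothing has moved: the jar and both models are within 1 mm of where they started. Handing in.

```bash
python3 -c "
from workcell import *
o=get_obs();print(o['time_s'],abs(o['joint_vel']).max());print(hand_in())"
```

```text
30.5167 0.026197905777774408
the job is handed in; nothing more can be done
None
```

The job is done and handed in at 30.5 s of the 64 s allowed. I pushed the piston out with the drift until its collar met the barrel's mouth, and stood the drift back in the rack's middle hole. I then pulled the tray out to its stop and set the piston in the dish once I felt it touch the floor.

**Last checks:**
- **Piston:** upright at the centre of the dish, at (0.5375, -0.247), with its top about 31 mm up.
- **Drift:** its handle top is 121 mm up, so it is seated in its hole.
- **Tray:** out at its stop.
- **Jar and clay models:** within 1 mm of where they started.
- **Ball and loop tools:** checked by eye only; they look undisturbed.

**What went wrong or disagreed:**
- **Tray slid back:** after the first pull my relaxing move pushed the tray back about 3 mm. I regripped the peg and drew it out again before taking the piston.
- **Cameras:** the two views disagreed by 2 to 3 mm, which is about what the stated calibration allows.

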